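# Stow the prep tray under the chopping board

## Robot

A 7-joint arm with a two-finger parallel gripper is mounted at the origin on a cart in front of the work surface, level with it; the furniture and walls round the work are solid. World frame = base frame: x ahead of the robot, y to its left, z up, the work surface at z = 0. Lengths are in mm, angles in degrees, forces in N, time in s.
With the tool pointing down it reaches from about 400 to 850 mm from the base axis. Payload 6.9 kg.
Tool frame: the origin (TCP) lies on the centre line of the jaws, within the pads' length; the fingertips stand 14 mm ahead of it and the grasp point (between the pads) lies 5 mm behind it (robot.nose_length is the distance from the TCP to the fingertips, in mm); z points along the fingers, y is the line along which they close (so a half turn about z gives the same grasp; the last joint's range is limited). The gripper opens to 85 mm and grips with 20 to 120 N. Pads are 22 mm wide; open, the fingers measure 114 mm over their backs; the gripper's body (76 mm by 85 mm) begins 54 mm behind the grasp point. The pads swing forward as they close: fully open they stand 13 mm farther back than shut.
Start: joints at [-64.83, 29.078, -13.613, 85.955, 7.202, 65.827, -8.869], TCP at [204.79, 590.484, 212.475] pointing down, gripper open.
Joint ranges: [-176.47, 176.47], [-13.61, 117.27], [-81.72, 77.17], [0.22, 143.17], [-87.28, 267.28], [10, 112.55], [-165.47, 165.47]. Speed limits (degrees/s): [136.94, 136.94, 180, 180, 180, 180, 180].

## Interface

Orientations are given as [roll, pitch, yaw] about the fixed x, y, z axes, in that order (R = Rz(yaw) Ry(pitch) Rx(roll)).
In Python, from plant import robot, viewer, ticket gives the robot as it stands. The module is installed in compiled form; this text tells all that it offers.
- The arm moves only by the tool step_arm, never from a script. Its argument "steps" is a list of rows, each an object with "fingers": the opening, from -1 (shut) to 1 (fully open), so that 0 is half open; "delta_pos": the shift along the tool's x, y, z in mm, a list of three; "delta_rot": the turn, a rotation vector about the tool's x, y, z in degrees, a list of three. A call has 1 to 5 rows; each row shifts and turns the commanded pose from where the row before left it, along the tool's axes as they then stand; what a row does not reach is not made up. A row lasts 1/10 s, in which the tool goes at most 50 mm and 8.59 degrees, less where a joint would pass 70% of its speed; a pose out of reach is approached as far as the arm can. A call with a gripper value outside its range is refused whole. The fingers move at their own pace and stop on an object; "squeeze" is the grip in N (left out, the last holds). Time passes only in rows, so rows that do not move let the fingers close. It gives the time, the measured TCP pose, the force, the opening and the grip force at its end, in the units of the state.
- robot.sense(): the state, without advancing time (a new reading comes with each control period).
- viewer.get_image(name): name is "scene" or "side" or "wrist"; returns a dict with "pixels" (420x560x3 uint8, red, green, blue), "fx", "fy", "cx", "cy" (pixels), "rvec" (rotation vector, rad) and "tvec" (3), from world to camera coordinates, as OpenCV has them; the wrist camera has in their place "mount" (4x4, takes a point from camera to tool coordinates, whose origin is the TCP and whose axes are the flange's). Camera axes: x right, y down, z forward; pixel columns grow to the right and rows downward; lengths in mm; the calibration is good to about 2 mm. A picture is of the moment at which its call begins: read the wrist's pose just before it. There is no depth.
- ticket.sign_off(): hands the job in; it is judged then, once.
The state is a dict: "clock": time; "joint_positions": joint angles; "joint_velocities": joint speeds; "effort": joint torques, N m; "position": TCP position; "eef_rot": TCP orientation; "force": force on the tool from outside, world axes, zero at the start; "wrist_torque": the same for the moment, N m; "width": finger opening in mm; "grasp_force": force on a finger pad.
Only numpy, scipy, OpenCV 4.12 (cv2) and the standard library are available. Lean on these libraries where they do the work, as an engineer would, in place of code of your own. Each camera call takes 0.05 s, during which the arm holds its last target. There are 200 camera calls.

## Task

Push the loose steel tray along the worktop, into line with the empty bay under the chopping board and straight in until it is fully home against the stop inside; then swing the steel keeper bar shut across its front. Work with the fingertips only: push gently, do not grip or lift the tray, and leave the mug, the tin and the spice jar on the board where they stand.

Things in the scene. Friction and masses are not known exactly. Their poses are not given: they have to be found in the camera images.
- tray: Loose, empty, open stainless steel tray flat on the worktop: 120 mm along its own x (front to back), 130 mm along y, 30 mm high, 0.25 to 0.5 kg (slides under 2 to 9 N), corner radius 14 mm; its 5 mm rolled rim, 25 to 30 mm up, is its outermost edge. Origin at the centre of its underside. Starts skewed in front of the station, left of the empty bay, x roughly pointing into it.
- bay_home (a point): Where the origin of the tray must end: in the empty bay under the board, at worktop height. x points straight into the bay (away from the robot), y left along the board's front, z up. The bay is 138 mm wide (y = -0.069 to 0.069) between 18 mm runners with rounded noses; its stop is at x = 0.060, so the tray comes home with its front rim 6 mm proud of the board's edge (edge at x = -0.054).
- station: Light wooden chopping board on three runners, fixed; axes as bay_home. The board spans, in the bay_home frame, x = -0.054 to 0.182 and y = -0.089 to 0.203; underside 34 mm, top 52 mm above the worktop. Its left bay (y = 0.087 to 0.179) already holds a narrower tray behind its own shut, fixed bar, which reaches out to x = -0.073. Origin: x = 0.056, y = 0 in the bay_home frame.
- keeper_pivot (a point): Pivot of the keeper bar, 22 mm above the worktop, at x = -0.067, y = -0.084 in the bay_home frame (in front of the right-hand runner of the empty bay); axes as bay_home.
- keeper (a joint): Angle q of the keeper, a flat steel bar 5 mm thick, 13 to 31 mm up, with a 12 mm round end. It points along (-sin q, cos q) in bay_home x, y: 0 = shut, on its end stop, along +y across the bay, about 4 mm clear of a tray that is home; 1.57 = straight out to the robot; limit 2.75 = swung out to the right. Starts at 1.9 to 2.5; no spring, light friction (about 0.5 N at its end), stays where left.
- keeper_tip (a point): Centre of the round end of the keeper bar, 22 mm above the worktop, 92 mm from the pivot.
- mug: Two-tone ceramic mug, 90 x 122 x 105 mm with its handle, standing on the worktop to the right, nearer the robot; bystander. Origin at its underside.
- tin: Food tin, 86 mm diameter, 40 mm high, standing on the worktop to the left; bystander. Origin at the centre of its underside.
- jar: Spice jar with a green cap, 46 mm diameter, 106 mm high, standing about the middle of the chopping board; bystander. Origin at the centre of its underside.
Mind the look-alikes: they are no part of the job. Of the things like the tray, leave any that is green; of the rest the larger one is meant.

How it is judged:
By the outcome, as a careful person would: the job done as asked, in the order asked, and still so for the second after the job is handed in, with the robot touching nothing.
It also fails if it takes over 72 s, if anything falls off the work surface, if the arm or the gripper's body presses on something with over 40 N, if the wrist force passes 120 N, or if a joint passes its speed limit or range.

## Working session

There is one attempt and no reset: what is moved stays moved. The work goes in short steps, Python scripts to look and compute and a tool call to move; the robot and the scene stay as the last step left them, time stands still between calls to the robot, and variables do not carry over. Pictures are saved under pics/ and viewed, at most 10 in all, crops included, and the job is handed in when it is done.

Besides the shell and the picture viewer there is one more tool, called after "Emit:" as name(argument=value, ...), one argument or row to a line, values as JSON. step_arm: Moves the arm, as the interface text tells. Its arguments: {"type":"object","properties":{"steps":{"type":"array","items":{"type":"object","properties":{"fingers":{"type":"number"},"delta_pos":{"type":"array","items":{"type":"number"}},"delta_rot":{"type":"array","items":{"type":"number"}}}}},"squeeze":{"type":"number"}},"required":["steps"]}

```bash
mkdir -p pics
cat > h.py <<'E'
import numpy as np, cv2
from plant import robot, viewer, ticket
from scipy.spatial.transform import Rotation as R
def img(n):
    d=viewer.get_image(n); d['bgr']=cv2.cvtColor(d['pixels'],cv2.COLOR_RGB2BGR); return d
def cast(d,px,z):
    Rm=cv2.Rodrigues(np.array(d['rvec'],float))[0]; t=np.array(d['tvec'],float).ravel()
    px=np.atleast_2d(np.array(px,float))
    r=np.c_[(px[:,0]-d['cx'])/d['fx'],(px[:,1]-d['cy'])/d['fy'],np.ones(len(px))]@Rm
    c=-Rm.T@t
    return c+r*((z-c[2])/r[:,2])[:,None]
def proj(d,P):
    K=np.array([[d['fx'],0,d['cx']],[0,d['fy'],d['cy']],[0,0,1.]])
    return cv2.projectPoints(np.array(P,float).reshape(-1,1,3),np.array(d['rvec'],float),np.array(d['tvec'],float),K,None)[0][:,0]
E
python3 - <<'E'
from h import *
for n in("scene","side"):
    d=img(n); cv2.imwrite(f"pics/{n}0.png",d['bgr']); print(n,d['fx'],d['cx'],d['cy'],d['rvec'],d['tvec'])
    np.save(f"{n}0.npy",d,allow_pickle=True)
s=robot.sense(); print(s['position'],s['eef_rot'],s['clock'],s['width'],s['force'])
E
```

```text
scene 490.9739667590814 275.5335781166297 207.9138601717165 [ 0.10112889 -2.88481913  1.21447311] [ 604.57491997  -77.7053886  1630.19337056]
side 483.91082973808125 289.2108761161429 210.67750531427063 [ 2.04690472 -1.59912094  0.52687001] [  75.59909009  536.59597299 1456.15328558]
[204.65724259 590.01002042 211.69189109] [-1.79903660e+02  9.48494313e-04  1.60878288e+02] 0.1 85.00758626844818 [0.31451496 0.65011609 0.06286102]
```

View pics/scene0.png

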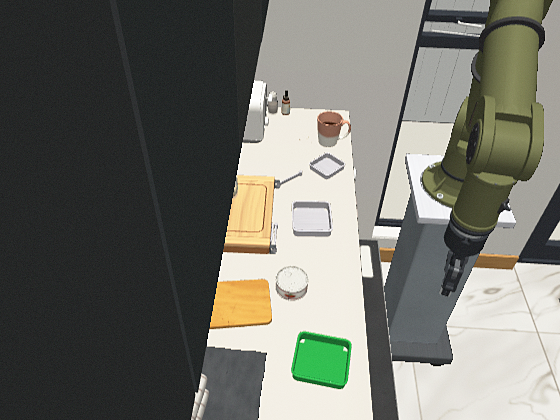

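View pics/side0.png

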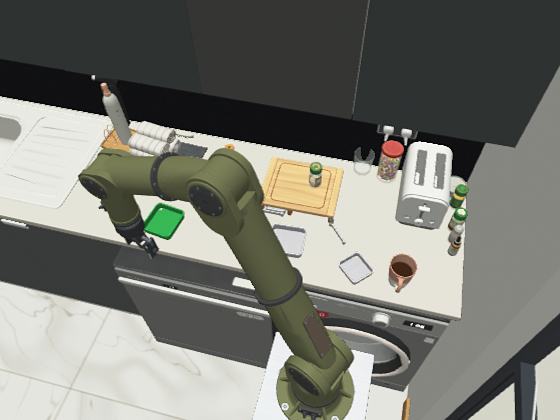

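Candidates for the tray in the scene view:
- Large steel tray at (312,218), skewed in front of the station.
- Small steel tray at (327,166), a look-alike.
- Green tray at (321,360), to be left alone.

I choose (312,218), and the keeper runs from (277,185) to (301,173). Next is a close crop to check the choice.

Run:
```python
from h import *
a=np.load("scene0.npy",allow_pickle=True).item()['bgr'][145:260,220:360]
b=np.load("side0.npy",allow_pickle=True).item()['bgr'][150:290,240:380]
A=cv2.resize(a,None,fx=5,fy=5,interpolation=cv2.INTER_CUBIC)
cv2.imwrite("pics/c1.png",A)
cv2.imwrite("pics/c2.png",cv2.resize(b,(600,600),interpolation=cv2.INTER_CUBIC))
```

```text
(no output)
```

View pics/c1.png

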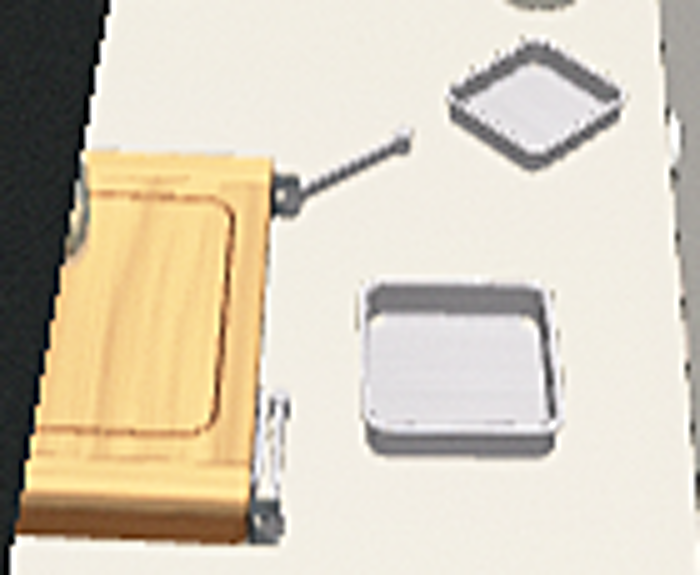

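View pics/c2.png

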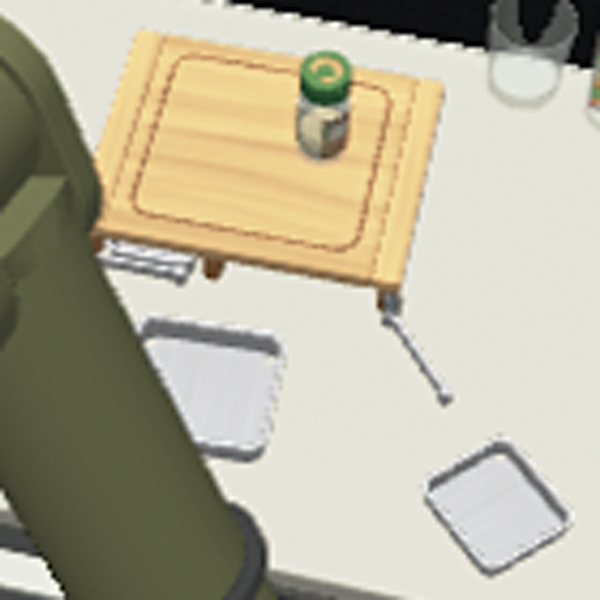

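The crops show the large steel tray with rim corners at about (292,202), (330,202), (332,231) and (293,231) in the scene view. The keeper pivot is at about (278,184) and its tip at (301,173). The jar stands on the board, and the small rotated tray is a look-alike.

Run:
```python
from h import *
d=np.load("scene0.npy",allow_pickle=True).item(); s=np.load("side0.npy",allow_pickle=True).item()
f=lambda p:(np.array(p,float)+.5)/5-.5+[220,145]
g=lambda p:(np.array(p,float)+.5)/(600/140)-.5+[240,150]
np.set_printoptions(precision=1,suppress=True)
print("scene board FR,FL52, FL34?",cast(d,f([[272,157],[252,488]]),52))
B=cast(s,g([[402,278],[95,232],[148,30],[443,85]]),52); print("side board FR FL BL BR",B)
print("keeper scene piv tip",cast(d,f([[287,190],[404,142]]),24))
print("keeper side",cast(s,g([[388,318],[446,398]]),24))
print("rim scene",cast(d,f([[359,281],[551,281],[562,430],[364,434]]),28))
print("rim side right corners",cast(s,g([[286,345],[265,462],[148,318]]),28))
print("tin,mug", cast(d,[[292,283]],40),cast(d,[[330,125]],50),"small",cast(d,[[327,166]],20),"cam",cast(d,[[290,210]],1e3))
```

```text
scene board FR,FL52, FL34? [[607.3  67.2  52. ]
 [599.9 349.4  52. ]]
side board FR FL BL BR [[612.4  63.   52. ]
 [595.8 331.   52. ]
 [835.7 347.6  52. ]
 [836.1  67.5  52. ]]
keeper scene piv tip [[597.3  66.4  24. ]
 [523.1  12.3  24. ]]
keeper side [[588.1  68.3  24. ]
 [520.1   5.6  24. ]]
rim scene [[547.4 152.3  28. ]
 [428.5 142.7  28. ]
 [424.1 269.   28. ]
 [539.3 281.2  28. ]]
rim side right corners [[536.9 146.8  28. ]
 [420.5 138.1  28. ]
 [535.2 267.7  28. ]]
tin,mug [[533.3 476.   40. ]] [[ 424.  -233.8   50. ]] small [[434.4 -36.3  20. ]] cam [[ 543.7 1180.8 1000. ]]
```

```bash
cat >> h.py <<'E'
def tool(): 
    s=robot.sense(); return np.array(s['position']),R.from_euler('xyz',s['eef_rot'],degrees=True),s
def to(p,yaw):
    P,Q,s=tool(); T=R.from_euler('xyz',[180,0,yaw],degrees=True)
    return Q.inv().apply(np.array(p)-P),(Q.inv()*T).as_rotvec(degrees=True)
E
python3 - <<'E'
from h import *
np.set_printoptions(precision=2,suppress=True)
w=viewer.get_image("wrist"); print(w['mount'],robot.nose_length,w['fx'])
for y in(91.5,181.5): print(to([420,330,330],y))
E
```

```text
[[   0.     -0.96   -0.28   69.64]
 [   1.      0.      0.     -0.02]
 [   0.     -0.28    0.96 -161.62]
 [   0.      0.      0.      1.  ]] 14.0 314.47920870997257
(array([-288.65, -175.39, -117.93]), array([-0.07,  0.05, 69.38]))
(array([-288.65, -175.39, -117.93]), array([ -0.08,  -0.01, -20.62]))
```

Emit:
step_arm(
  steps=[
    {"delta_rot": [0, 0, -7], "delta_pos": [0, 0, -13], "fingers": 0.3},
    {"delta_rot": [0, 0, -7], "delta_pos": [0, 0, -13], "fingers": 0.3},
    {"delta_rot": [0, 0, -6.6], "delta_pos": [0, 0, -13], "fingers": 0.3},
  ],
)

```text
clock: 0.45
position: [204.7, 590.2, 251.5]
eef_rot: [-179.9, -0.0, -178.2]
force: [-0.2, -0.1, -0.6]
width: 55.5
grasp_force: 0.0
```

Emit:
step_arm(
  steps=[
    {"delta_pos": [-28.5, -40.8, 0], "fingers": 0.3},
    {"delta_pos": [-28.5, -40.8, 0], "fingers": 0.3},
    {"delta_pos": [-28.5, -40.8, 0], "fingers": 0.3},
    {"delta_pos": [-28.5, -40.8, 0], "fingers": 0.3},
    {"delta_pos": [-28.5, -40.8, 0], "fingers": 0.3},
  ],
)

```text
schema error: expected keys fingers, delta_pos, delta_rot
```

Emit:
step_arm(
  steps=[
    {"delta_pos": [-28.5, -40.8, 0], "fingers": 0.3},
    {"delta_pos": [-28.5, -40.8, 0], "fingers": 0.3},
    {"delta_pos": [-28.5, -40.8, 0], "fingers": 0.3},
    {"delta_pos": [-28.5, -40.8, 0], "fingers": 0.3},
    {"delta_pos": [-28.5, -40.8, 0], "fingers": 0.3},
  ],
)

```text
schema error: expected keys fingers, delta_pos, delta_rot
```

Emit:
step_arm(
  steps=[
    {"delta_pos": [0, 0, 0], "fingers": 0.3},
    {"delta_pos": [0, 0, 0], "fingers": 0.3},
  ],
)

```text
schema error: expected keys fingers, delta_pos, delta_rot
```

```bash
cat >> h.py <<'E'
def wrist():
    P,Q,s=tool(); w=img("wrist"); M=np.array(w['mount']); T=np.eye(4); T[:3,:3]=Q.as_matrix(); T[:3,3]=P
    C=np.linalg.inv(T@M); w['rvec']=cv2.Rodrigues(C[:3,:3])[0]; w['tvec']=C[:3,3]; return w
E
python3 - <<'E'
from h import *
w=wrist(); np.save("w1.npy",w,allow_pickle=True); cv2.imwrite("pics/w1.png",w['bgr']); s=robot.sense(); print(s['position'],s['eef_rot'],s['width'],s['clock'])
E
```

```text
[205.05030867 591.13795814 253.85163112] [ 1.79877285e+02  5.28836263e-02 -1.77885726e+02] 55.61750231868439 0.5
```

View pics/w1.png

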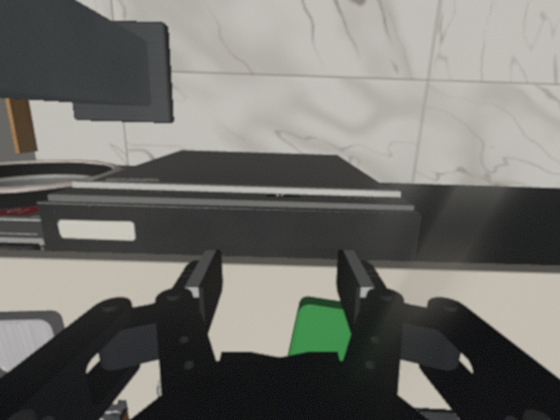

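The arm moved only partly, since the other calls were refused for missing keys. The picture shows the floor and counter edge, with the fingers at the bottom. Continuing.

Emit:
step_arm(
  steps=[
    {"delta_pos": [-29, -37, -4], "delta_rot": [0, 0, 0], "fingers": 0.3},
    {"delta_pos": [-29, -37, -4], "delta_rot": [0, 0, 0], "fingers": 0.3},
    {"delta_pos": [-29, -37, -4], "delta_rot": [0, 0, 0], "fingers": 0.3},
    {"delta_pos": [-29, -37, -4], "delta_rot": [0, 0, 0], "fingers": 0.3},
    {"delta_pos": [-29, -37, -4], "delta_rot": [0, 0, 0], "fingers": 0.3},
  ],
)

```text
clock: 1.0
position: [355.4, 407.5, 271.2]
eef_rot: [-180.0, -0.0, -178.7]
force: [0.9, 0.9, 0.9]
width: 55.3
grasp_force: 0.0
```

Emit:
step_arm(
  steps=[
    {"delta_pos": [-29, -37, -4], "delta_rot": [0, 0, 0], "fingers": 0.3},
    {"delta_pos": [-29, -37, -4], "delta_rot": [0, 0, 0], "fingers": 0.3},
    {"delta_pos": [-29, -37, -4], "delta_rot": [0, 0, 0], "fingers": 0.3},
    {"delta_pos": [-29, -37, -4], "delta_rot": [0, 0, 0], "fingers": 0.3},
    {"delta_pos": [0, 0, 0], "delta_rot": [0, 0, 0], "fingers": 0.3},
  ],
)

```text
clock: 1.5
position: [479.1, 257.1, 287.1]
eef_rot: [-179.8, 0.1, -179.3]
force: [0.2, 0.4, 0.1]
width: 55.9
grasp_force: 0.0
```

Emit:
step_arm(
  steps=[
    {"delta_pos": [0, 0, 0], "delta_rot": [0, 0, 0], "fingers": 0.3},
    {"delta_pos": [0, 0, 0], "delta_rot": [0, 0, 0], "fingers": 0.3},
  ],
)

```text
clock: 1.7
position: [473.4, 265.3, 287.1]
eef_rot: [180.0, -0.1, -178.5]
force: [-0.6, -0.1, 0.5]
width: 55.2
grasp_force: 0.0
```

Run:
```python
from h import *
w=wrist(); np.save("w1.npy",w,allow_pickle=True); cv2.imwrite("pics/w2.png",cv2.resize(w['bgr'],(784,588),interpolation=cv2.INTER_CUBIC)); s=robot.sense(); print(s['position'],s['eef_rot'],s['width'],s['clock'])
```

```text
[473.19273593 265.59750399 287.19805822] [ 1.79976676e+02 -4.79849454e-02 -1.78444279e+02] 55.545521871054326 1.75
```

View pics/w2.png

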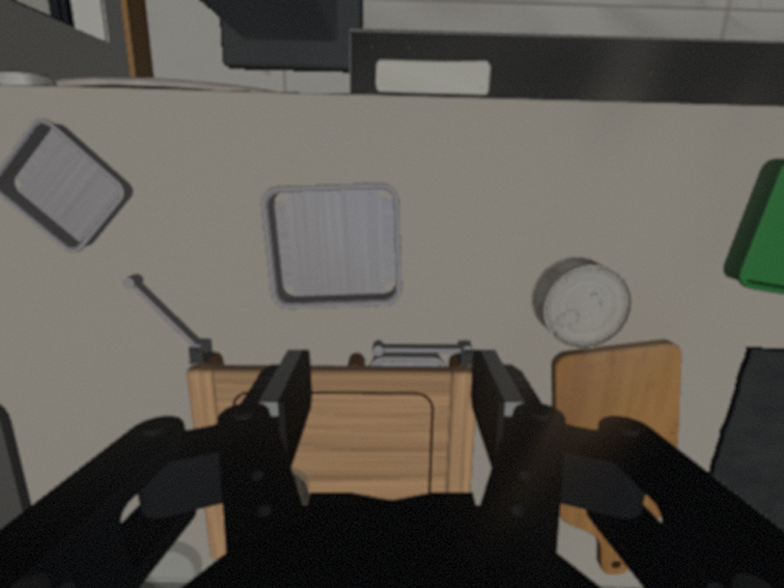

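The wrist view (1.4x) is clear:
- Tray rim corners are near (262,186), (398,183), (402,303) and (275,307).
- The board's front edge runs from (188,367) to (472,367).
- The keeper pivot is at (202,350) and its tip at (133,281).
- The fixed bar ends at (379,349) and (466,349).

Run:
```python
from h import *
np.set_printoptions(precision=1,suppress=True)
w=np.load("w1.npy",allow_pickle=True).item()
f=lambda p:(np.array(p,float)+.5)/1.4-.5
b=cast(w,f([[188,367],[472,367]]),52); print("board front R,L",b, np.linalg.norm(b[1]-b[0]))
print("keeper piv,tip",cast(w,f([[202,345],[133,281]]),31))
e={'L':[[262,200],[272,290]],'T':[[275,185.5],[388,182.5]],'R':[[399,197],[402,290]],'B':[[287,307],[390,304]]}
for k,v in e.items():
    q=cast(w,f(v),28); dd=q[1]-q[0]; print(k,q,np.degrees(np.arctan2(dd[1],dd[0])))
# rectified top view, 1 px/mm at z=52 board edge and z=28 tray rim
def rect(z,x0,x1,y0,y1,k=2):
    P=np.array([[x0,y0,z],[x1,y0,z],[x1,y1,z],[x0,y1,z]],float)
    H=cv2.getPerspectiveTransform(proj(w,P).astype(np.float32),np.array([[0,0],[(x1-x0)*k,0],[(x1-x0)*k,(y1-y0)*k],[0,(y1-y0)*k]],np.float32))
    return cv2.warpPerspective(w['bgr'],H,((x1-x0)*k,(y1-y0)*k))
A=rect(28,380,780,-20,370,1); B=rect(52,380,780,-20,370,1)
cv2.imwrite("pics/rect.png",np.hstack([A,B]))
```

```text
board front R,L [[602.3  68.2  52. ]
 [594.7 348.4  52. ]] 280.39294868314926
keeper piv,tip [[587.7  74.6  31. ]
 [521.5  13.1  31. ]]
L [[440.1 143.1  28. ]
 [527.9 148.3  28. ]] 3.393876228424841
T [[426.5 155.9  28. ]
 [420.9 261.   28. ]] 93.02692190264236
R [[433.8 271.6  28. ]
 [524.4 277.5  28. ]] 3.72158131819349
B [[545.3 162.5  28. ]
 [539.4 265.9  28. ]] 93.30105661978745
```

View pics/rect.png

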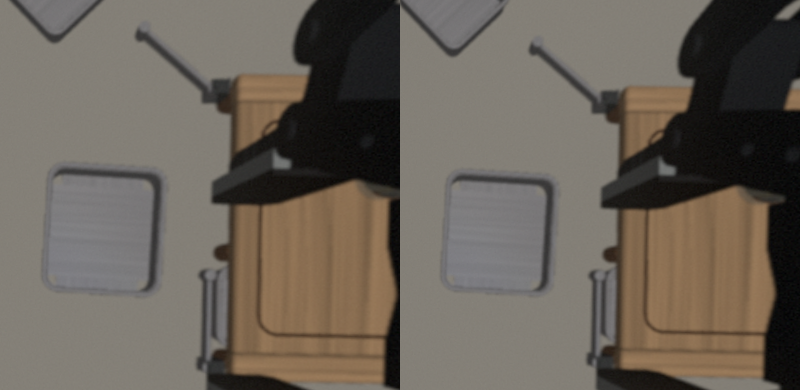

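Board yaw is about 1.5° and bay_home about (654,154). The tray centre is about (483,211) with yaw 3.4°, so it has to go about 61 mm to the right. I'll turn the tool by -90°, descend on the tray's left, and push towards -y with both fingers.

Emit:
step_arm(
  steps=[
    {"delta_pos": [0, 0, 5], "delta_rot": [0, 0, -8.2], "fingers": 0.3},
    {"delta_pos": [0, 0, 5], "delta_rot": [0, 0, -8.2], "fingers": 0.3},
    {"delta_pos": [0, 0, 5], "delta_rot": [0, 0, -8.2], "fingers": 0.3},
    {"delta_pos": [0, 0, 5], "delta_rot": [0, 0, -8.2], "fingers": 0.3},
    {"delta_pos": [0, 0, 5], "delta_rot": [0, 0, -8.2], "fingers": 0.3},
  ],
)

```text
clock: 2.25
position: [473.2, 265.8, 262.2]
eef_rot: [180.0, -0.0, -137.1]
force: [-0.8, -0.3, -0.4]
width: 55.5
grasp_force: 0.0
```

Emit:
step_arm(
  steps=[
    {"delta_pos": [0, 0, 5], "delta_rot": [0, 0, -8.2], "fingers": 0.3},
    {"delta_pos": [0, 0, 5], "delta_rot": [0, 0, -8.2], "fingers": 0.3},
    {"delta_pos": [0, 0, 5], "delta_rot": [0, 0, -8.2], "fingers": 0.3},
    {"delta_pos": [0, 0, 5], "delta_rot": [0, 0, -8.2], "fingers": 0.3},
    {"delta_pos": [0, 0, 5], "delta_rot": [0, 0, -8.2], "fingers": 0.3},
  ],
)

```text
clock: 2.75
position: [473.2, 265.8, 237.2]
eef_rot: [180.0, 0.0, -96.1]
force: [0.0, -0.1, -0.7]
width: 55.3
grasp_force: 0.0
```

Emit:
step_arm(
  steps=[
    {"delta_pos": [0, 0, 5], "delta_rot": [0, 0, -8.0], "fingers": 0.3},
    {"delta_pos": [25, 5, 20], "delta_rot": [0, 0, 0], "fingers": 0.3},
    {"delta_pos": [25, 5, 20], "delta_rot": [0, 0, 0], "fingers": 0.3},
    {"delta_pos": [0, 0, 0], "delta_rot": [0, 0, 0], "fingers": 0.3},
    {"delta_pos": [0, 0, 0], "delta_rot": [0, 0, 0], "fingers": 0.3},
  ],
)

```text
clock: 3.25
position: [465.0, 214.9, 192.5]
eef_rot: [180.0, 0.0, -88.5]
force: [0.6, -0.1, 0.7]
width: 55.8
grasp_force: 0.0
```

Run:
```python
from h import *
np.set_printoptions(precision=2,suppress=True)
print(to([483,318,24],91.5),robot.sense()['joint_positions'])
```

```text
(array([-102.57,  -20.85,  168.49]), array([  -0.02,    0.04, -179.99])) [ -4.31  22.16 -32.82 104.33  13.98  57.58 138.75]
```

Emit:
step_arm(
  steps=[
    {"delta_pos": [-34, -7, 0], "delta_rot": [0, 0, 0], "fingers": 0.3},
    {"delta_pos": [-34, -7, 0], "delta_rot": [0, 0, 0], "fingers": 0.3},
    {"delta_pos": [-35, -7, 0], "delta_rot": [0, 0, 0], "fingers": 0.3},
    {"delta_pos": [0, 0, 40], "delta_rot": [0, 0, 0], "fingers": 0.3},
    {"delta_pos": [0, 0, 40], "delta_rot": [0, 0, 0], "fingers": 0.3},
  ],
)

```text
clock: 3.75
position: [484.1, 322.5, 113.3]
eef_rot: [-179.8, 0.3, -88.3]
force: [0.8, -0.7, -0.1]
width: 55.1
grasp_force: 0.0
```

Emit:
step_arm(
  steps=[
    {"delta_pos": [0, 0, 40], "delta_rot": [0, 0, 0], "fingers": 0.3},
    {"delta_pos": [0, 0, 30], "delta_rot": [0, 0, 0], "fingers": 0.3},
    {"delta_pos": [0, 0, 17], "delta_rot": [0, 0, 0], "fingers": 0.3},
    {"delta_pos": [0, 0, 0], "delta_rot": [0, 0, 0], "fingers": 0.3},
    {"delta_pos": [0, 0, 0], "delta_rot": [0, 0, 0], "fingers": 0.3},
  ],
)

```text
clock: 4.25
position: [483.9, 319.6, 26.3]
eef_rot: [-180.0, 0.1, -88.4]
force: [-0.0, 0.8, 0.7]
width: 55.8
grasp_force: 0.0
```

Emit:
step_arm(
  steps=[
    {"delta_pos": [10, 0, 0], "delta_rot": [0, 0, 0], "fingers": 0.3},
    {"delta_pos": [8, 0, 0], "delta_rot": [0, 0, 0], "fingers": 0.3},
    {"delta_pos": [6, 0, 0], "delta_rot": [0, 0, 0], "fingers": 0.3},
    {"delta_pos": [5, 0, 0], "delta_rot": [0, 0, 0], "fingers": 0.3},
    {"delta_pos": [5, 0, 0], "delta_rot": [0, 0, 0], "fingers": 0.3},
  ],
)

```text
clock: 4.75
position: [485.0, 282.9, 25.8]
eef_rot: [-180.0, 0.0, -88.6]
force: [0.7, -0.1, -0.1]
width: 55.8
grasp_force: 0.0
```

Emit:
step_arm(
  steps=[
    {"delta_pos": [6, 0, 0], "delta_rot": [0, 0, 0], "fingers": 0.3},
    {"delta_pos": [6, 0, 0], "delta_rot": [0, 0, 0], "fingers": 0.3},
    {"delta_pos": [6, 0, 0], "delta_rot": [0, 0, 0], "fingers": 0.3},
    {"delta_pos": [6, 0, 0], "delta_rot": [0, 0, 0], "fingers": 0.3},
    {"delta_pos": [6, 0, 0], "delta_rot": [0, 0, 0], "fingers": 0.3},
  ],
)

```text
clock: 5.25
position: [485.5, 253.1, 25.4]
eef_rot: [180.0, -0.0, -88.5]
force: [0.7, 0.1, -0.3]
width: 55.6
grasp_force: 0.0
```

Emit:
step_arm(
  steps=[
    {"delta_pos": [5, 0, 0], "delta_rot": [0, 0, 0], "fingers": 0.3},
    {"delta_pos": [4, 0, 0], "delta_rot": [0, 0, 0], "fingers": 0.3},
    {"delta_pos": [4, 0, 0], "delta_rot": [0, 0, 0], "fingers": 0.3},
    {"delta_pos": [3, 0, 0], "delta_rot": [0, 0, 0], "fingers": 0.3},
    {"delta_pos": [2, 0, 0], "delta_rot": [0, 0, 0], "fingers": 0.3},
  ],
)

```text
clock: 5.75
position: [486.0, 235.4, 25.5]
eef_rot: [-180.0, -0.0, -88.5]
force: [0.0, 0.6, 0.4]
width: 55.7
grasp_force: 0.0
```

Run:
```python
from h import *
s=robot.sense(); print(s['position'],s['force'])
w=wrist(); np.save("w2.npy",w,allow_pickle=True)
d=img("scene"); np.save("s2.npy",d,allow_pickle=True)
a=cv2.resize(d['bgr'][145:260,225:345],None,fx=4,fy=4,interpolation=cv2.INTER_CUBIC)
b=cv2.resize(w['bgr'],(800-a.shape[1],round(420*(800-a.shape[1])/560)))
o=np.zeros((max(len(a),len(b)),800,3),np.uint8); o[:len(a),:a.shape[1]]=a; o[:len(b),a.shape[1]:]=b
cv2.imwrite("pics/p3.png",o)
```

```text
[486.04947809 235.36329     25.4889137 ] [0.03476494 0.63100919 0.3877653 ]
```

View pics/p3.png

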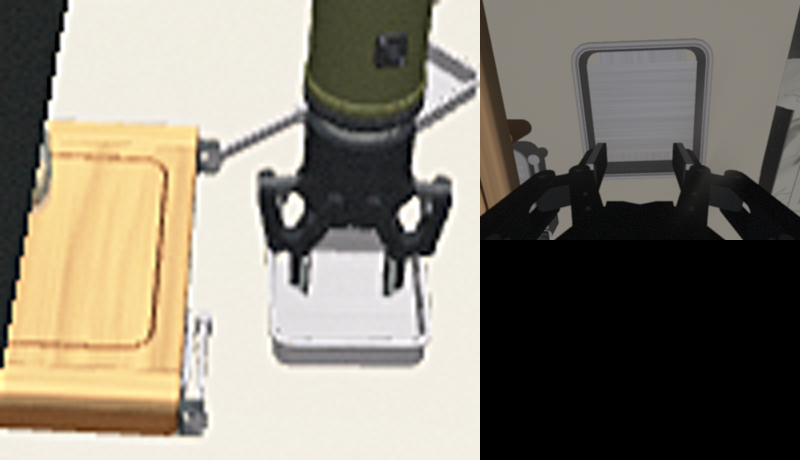

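Run:
```python
from h import *
np.set_printoptions(precision=1,suppress=True)
d=np.load("s2.npy",allow_pickle=True).item(); w=np.load("w2.npy",allow_pickle=True).item()
for z in(12,25): print(z,(proj(d,[[458,235,z],[514,235,z]])-[225,145])*4, proj(w,[[458,235,z],[514,235,z]])*320/560+[480,0])
k=560/320
q=lambda p:(np.array(p,float)-[480,0])*k
print("tray rim TL TR BR BL?",cast(w,q([[572,42],[712,42],[702,176],[583,176]]),28))
print("rim scene left edge",cast(d,np.array([[275,338],[430,340]])/4+[225,145],28))
print("fingertips at z12 px->", cast(d,np.array([[305,293],[387,293]])/4+[225,145],12),cast(w,q([[605,145],[678,145]]),12))
```

```text
12 [[379.7 321.2]
 [304.9 317. ]] [[666.8 137.1]
 [613.2 135.7]]
25 [[381.1 309.2]
 [305.8 304.9]] [[668.7 142.1]
 [611.3 140.6]]
tray rim TL TR BR BL? [[544.3 147.1  28. ]
 [429.4 144.1  28. ]
 [422.2 269.9  28. ]
 [542.8 273.3  28. ]]
rim scene left edge [[535.7 273.3  28. ]
 [422.6 266.5  28. ]]
fingertips at z12 px-> [[514.6 209.8  12. ]
 [452.4 204.9  12. ]] [[522.8 245.8  12. ]
 [445.5 243.7  12. ]]
```

The fingers slid over the rim: in the scene crop their ends sit inside the tray and the tray has not moved. I'll measure the true tip height in this image before going lower.

Run:
```python
from h import *
np.set_printoptions(precision=1,suppress=True)
d=np.load("s2.npy",allow_pickle=True).item()
g=cv2.cvtColor(d['bgr'],cv2.COLOR_BGR2GRAY)
for r in range(204,232,2): print(r,g[r,293:334:1])
Rm=cv2.Rodrigues(np.array(d['rvec'],float))[0]; c=-Rm.T@np.array(d['tvec'],float).ravel()
for z in range(0,60,10): print(z,proj(d,[[458,246,z],[514,246,z],[458,224,z]]))
print(c)
```

```text
204 [ 30  32  40  52  60  57  55  35  37  33  31  20  58 126 135 129 131 129
 130 132 136 131 132 137 135 138 126  27  32  28  36  37  53  57  56  59
  61  34  39  34  24]
206 [ 25  29  25  22  27  35  35  35  29  22  59 113 131 128 125 123 127 125
 126 127 123 127 128 128 126 130 132 123  67  29  32  36  34  49  41  40
  32  32  31  23   0]
208 [112 151 231 243 120  27  36  25   9 123 239 222 217 215 220 227 207 209
 213 211 204 207 213 212 206 211 212 231  74  23  34  42  38  25  21  53
  68   5   8  44 161]
210 [188 238 237 250 140  19  16 111 187 121 241 230 227 228 228 230 228 226
 228 228 228 228 229 229 228 229 234 255  44 111 123  28  21 131 212  83
 136 255 236 250 244]
212 [194 226 227 242 142  22  19 138  90 162 238 229 226 224 227 225 226 226
 226 225 225 227 225 227 226 228 236 232  10 104 145  26   1 201 255 107
  87 248 187 243 240]
214 [206 224 227 242 145  23  25 142  91 183 235 227 223 225 225 227 223 227
 226 225 225 227 224 224 226 228 238 193   6 138 135  27   0 255 247 144
 127 241 220 242 238]
216 [206 225 224 231 203 141 124 128  49 224 231 226 224 223 225 226
[... 923 characters left out ...]
24 227 227 227 236
 165  65 206 244 240]
228 [224 223 220 228 226 227 227 228 228 229 226 225 227 227 228 230 228 228
 230 230 230 229 229 229 231 231 230 232 231 229 228 226 225 228 228 234
 203 115 210 239 242]
230 [115 152 191 220 218 231 236 235 230 227 242 239 241 241 242 242 243 242
 237 236 238 237 237 237 233 234 239 237 235 235 249 248 247 249 251 226
 229 255 203 224 241]
0 [[319.6 230.7]
 [300.9 229.7]
 [319.6 225.4]]
10 [[319.9 228.4]
 [301.1 227.4]
 [319.9 223.1]]
20 [[320.1 226.1]
 [301.3 225.1]
 [320.1 220.8]]
30 [[320.4 223.8]
 [301.4 222.7]
 [320.4 218.5]]
40 [[320.7 221.4]
 [301.6 220.4]
 [320.7 216.1]]
50 [[321.  219.1]
 [301.8 218. ]
 [320.9 213.7]]
[ 543.2 1256.6 1074.6]
```

Emit:
step_arm(
  steps=[
    {"delta_pos": [0, 0, -25], "delta_rot": [0, 0, 0], "fingers": 0.3},
    {"delta_pos": [-30, 0, 0], "delta_rot": [0, 0, 0], "fingers": 0.3},
    {"delta_pos": [-30, 0, 0], "delta_rot": [0, 0, 0], "fingers": 0.3},
    {"delta_pos": [-25, 0, 0], "delta_rot": [0, 0, 0], "fingers": 0.3},
    {"delta_pos": [0, 0, 20], "delta_rot": [0, 0, 0], "fingers": 0.3},
  ],
)

```text
clock: 6.35
position: [484.2, 327.3, 32.8]
eef_rot: [-179.8, 0.4, -88.3]
force: [-0.7, -0.1, 0.1]
width: 55.3
grasp_force: 0.0
```

Emit:
step_arm(
  steps=[
    {"delta_pos": [0, 0, 5], "delta_rot": [0, 0, 0], "fingers": 0.3},
    {"delta_pos": [0, 0, 5], "delta_rot": [0, 0, 0], "fingers": 0.3},
    {"delta_pos": [0, 0, 0], "delta_rot": [0, 0, 0], "fingers": 0.3},
  ],
)

```text
clock: 6.65
position: [483.7, 319.6, 20.0]
eef_rot: [179.9, -0.1, -88.6]
force: [-0.6, 0.4, 0.5]
width: 55.1
grasp_force: 0.0
```

Run:
```python
from h import *
np.set_printoptions(precision=1,suppress=True,linewidth=160)
s=robot.sense(); print(s['position'],s['force'],s['width'])
d=img("scene"); np.save("s3.npy",d,allow_pickle=True)
p=s['position']
print(proj(d,[[p[0],p[1]+o,z] for o in(11,-11) for z in (0,10,20,30,40)]))
g=cv2.cvtColor(d['bgr'],cv2.COLOR_BGR2GRAY); print(g[216:262:2,290:336:2])
```

```text
[483.7 319.6  20. ] [-0.6  0.4  0.5] 55.12227731797508
[[310.7 251.7]
 [310.9 249.4]
 [311.1 247.1]
 [311.4 244.8]
 [311.6 242.5]
 [310.8 246. ]
 [311.  243.7]
 [311.2 241.4]
 [311.5 239. ]
 [311.7 236.7]]
[[ 42  39  79  84 213  21  34  34  35  41  32  31  36  34  34  35  40  35  35  34  67  62  73]
 [ 22  30 136 158 232 214  27  35  35  57  63  34  35  25  53  64  34  34  19 181 192  70  47]
 [ 23  35  27 241 229 146  51  35  41  33  30  34  43  31  37  30  41  25 224 254 134  52  43]
 [ 24  31  16 249 251  23  63  36  31  34  29  36  35  33  34  35  38  43 198 250 118  29  37]
 [ 67  33  29  67  62  40  43  32  33  57   3 104  53  12  15  26  35  53  83 255  41  30  39]
 [151  22  37  63  61  39  36  34  94 242 238 235 238 224 231  27  42  31  56  50  63  28  31]
 [255  16  35  35  49  38  27  95 244 228 229 230 229 230 233 228  23  38  41  60  48  39  15]
 [248 171  52  99  37  33  60 254 243 240 241 236 238 237 234 247  62  33  36  27  26  40  48]
 [239 254 112 142  32  63  72 114 108 103 106 109 109 110 107 115  25  22  32 114  95 164 242]
 [239 245 129 137  21 139  89 131 128 1
[... 591 characters left out ...]
9 238 238 238 238 238 240 239 239]
 [238 238 239 237 240 237 238 238 238 238 239 238 239 237 239 239 239 237 239 239 238 239 238]
 [238 239 240 239 239 239 239 238 239 238 239 238 240 239 238 238 239 239 238 238 238 239 239]
 [240 239 239 240 240 239 237 240 239 240 239 239 239 240 240 238 240 237 238 239 239 239 240]
 [240 240 238 239 239 239 238 240 239 239 238 239 239 239 240 239 239 239 239 239 240 238 240]
 [239 238 239 239 241 239 238 238 238 238 239 238 240 240 239 239 241 239 239 239 239 239 238]
 [238 238 239 239 239 238 239 239 239 237 238 238 239 239 238 238 238 239 240 240 239 238 239]
 [239 238 239 239 238 239 238 239 239 238 238 239 239 239 239 240 239 238 238 239 239 238 238]]
```

Emit:
step_arm(
  steps=[
    {"delta_pos": [0, 0, 4], "delta_rot": [0, 0, 0], "fingers": 0.3},
    {"delta_pos": [0, 0, 3], "delta_rot": [0, 0, 0], "fingers": 0.3},
    {"delta_pos": [0, 0, 0], "delta_rot": [0, 0, 0], "fingers": 0.3},
  ],
)

```text
clock: 7.0
position: [483.8, 320.2, 13.2]
eef_rot: [180.0, -0.0, -88.5]
force: [-0.5, -0.6, 0.2]
width: 55.3
grasp_force: 0.0
```

Emit:
step_arm(
  steps=[
    {"delta_pos": [0, 0, 3], "delta_rot": [0, 0, 0], "fingers": 0.3},
    {"delta_pos": [0, 0, 0], "delta_rot": [0, 0, 0], "fingers": 0.3},
  ],
)

```text
clock: 7.2
position: [483.7, 320.4, 10.2]
eef_rot: [180.0, -0.0, -88.5]
force: [-1.0, -0.3, -0.7]
width: 55.0
grasp_force: 0.0
```

Run:
```python
from h import *
np.set_printoptions(precision=1,suppress=True,linewidth=160)
s=robot.sense(); print(s['position'],s['force'],s['width'])
d=img("scene"); w=wrist(); d2=img("side")
a=cv2.resize(d['bgr'][195:265,270:345],None,fx=5,fy=5,interpolation=cv2.INTER_CUBIC)
b=cv2.resize(w['bgr'],(400,300)); c=cv2.resize(d2['bgr'][180:280,230:330],(300,300),interpolation=cv2.INTER_CUBIC)
o=np.zeros((600,800,3),np.uint8); o[:350,:375]=a; o[:300,400:]=b; o[300:,480:780]=c
cv2.imwrite("pics/p4.png",o)
```

```text
[483.7 320.4  10.2] [-1.  -0.3 -0.7] 54.99055472100679
```

View pics/p4.png

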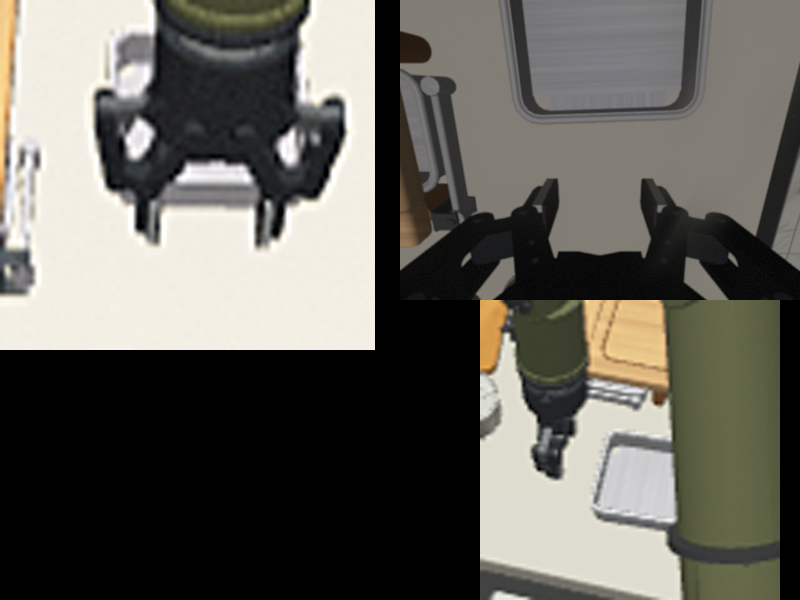

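The tips are still about 15–20 mm above the worktop (scene crop (150,242), (262,247)). I'll go a bit lower, watching the force.

Emit:
step_arm(
  steps=[
    {"delta_pos": [0, 0, 3], "delta_rot": [0, 0, 0], "fingers": 0.3},
    {"delta_pos": [0, 0, 0], "delta_rot": [0, 0, 0], "fingers": 0.3},
  ],
)

```text
clock: 7.55
position: [483.7, 320.4, 7.2]
eef_rot: [180.0, -0.0, -88.5]
force: [0.2, -0.0, 0.4]
width: 55.6
grasp_force: 0.0
```

Emit:
step_arm(
  steps=[
    {"delta_pos": [0, 0, 3], "delta_rot": [0, 0, 0], "fingers": 0.3},
    {"delta_pos": [0, 0, 0], "delta_rot": [0, 0, 0], "fingers": 0.3},
  ],
)

```text
clock: 7.75
position: [483.6, 320.4, 4.1]
eef_rot: [180.0, -0.0, -88.5]
force: [-0.5, -0.3, -0.6]
width: 55.6
grasp_force: 0.0
```

Run:
```python
from h import *
np.set_printoptions(precision=1,suppress=True,linewidth=160)
s=robot.sense(); p=s['position']; print(p,s['force'])
d=img("scene"); g=cv2.cvtColor(d['bgr'],cv2.COLOR_BGR2GRAY)
print(proj(d,[[p[0],p[1],z] for z in (0,10,20,30)]))
print(g[236:254,294:330:1])
```

```text
[483.6 320.4   4.1] [-0.5 -0.3 -0.6]
[[310.7 249. ]
 [311.  246.7]
 [311.2 244.4]
 [311.4 242.1]]
[[246 235 248  46  24  35  91 140 157 202 196 194 195 194 192 196 196 193 195 193 194 164 163 165 163 168 180  93  72  69  26  30  20 117 198 236]
 [243 251 255  36  23  48 134 131 197 248 243 240 242 239 241 240 240 239 241 240 243 233 237 236 235 238 253  88  64 182  97  29   2 249 250 252]
 [239 246 255  37  20  51 140  66 207 250 242 241 241 241 241 241 241 242 241 241 242 244 241 243 245 247 255  77  37 178 100  19  51 255 249 241]
 [238 246 255  40  21  50 142  50 247 246 238 239 239 239 239 238 238 239 238 239 238 238 240 238 240 245 255  41  54 143  66  12  69 255 244 239]
 [239 243 255  41  32  69 141  30 255 245 239 238 238 237 240 239 237 239 239 239 238 237 238 239 239 244 255  22  65 147  54  20 123 254 242 240]
 [239 244 255  31  11  79 137  18 255 245 239 238 239 238 239 239 239 238 237 239 238 237 239 237 238 244 255  21  88 145  50  14 151 254 242 238]
 [238 242 254 103   0  82 132  64 254 244 239 239 237 238 239 237 239 237 239 239 239 239 239 238 238 243 255  18 100 14
[... 944 characters left out ...]
38 239 237 238 239 239 237 237 238 238 239 239 239 238 237 238 237 238 238 239 238 240 239 238 239 238 237 240]
 [238 238 239 239 239 239 239 239 239 238 239 239 238 239 239 238 239 239 239 239 238 239 239 238 239 239 238 240 238 238 239 238 239 238 237 238]
 [240 240 239 238 239 239 240 239 237 239 239 239 239 238 239 239 239 238 240 239 239 238 240 239 239 238 239 237 238 239 238 239 239 238 239 239]
 [238 239 240 240 238 239 239 240 239 240 239 239 239 241 239 238 237 238 239 239 240 240 238 239 238 239 239 239 239 240 239 239 239 239 239 238]
 [237 239 240 238 240 238 239 240 239 239 239 239 239 239 240 239 238 239 239 238 239 239 240 240 240 240 240 238 239 237 239 239 240 239 240 237]]
```

Emit:
step_arm(
  steps=[
    {"delta_pos": [0, 0, 3], "delta_rot": [0, 0, 0], "fingers": 0.3},
    {"delta_pos": [0, 0, 0], "delta_rot": [0, 0, 0], "fingers": 0.3},
  ],
)

```text
clock: 8.0
position: [483.6, 320.5, 1.1]
eef_rot: [180.0, -0.0, -88.5]
force: [0.2, -0.3, 0.6]
width: 55.5
grasp_force: 0.0
```

Emit:
step_arm(
  steps=[
    {"delta_pos": [0, 0, 2], "delta_rot": [0, 0, 0], "fingers": 0.3},
    {"delta_pos": [0, 0, 0], "delta_rot": [0, 0, 0], "fingers": 0.3},
  ],
)

```text
clock: 8.2
position: [483.7, 320.5, -0.8]
eef_rot: [180.0, -0.0, -88.5]
force: [0.4, -0.4, 0.6]
width: 55.5
grasp_force: 0.0
```

Emit:
step_arm(
  steps=[
    {"delta_pos": [0, 0, 2], "delta_rot": [0, 0, 0], "fingers": 0.3},
    {"delta_pos": [0, 0, 0], "delta_rot": [0, 0, 0], "fingers": 0.3},
  ],
)

```text
clock: 8.4
position: [483.7, 320.5, -2.7]
eef_rot: [180.0, -0.0, -88.5]
force: [-0.3, 0.3, -0.1]
width: 55.6
grasp_force: 0.0
```

Emit:
step_arm(
  steps=[
    {"delta_pos": [0, 0, 2], "delta_rot": [0, 0, 0], "fingers": 0.3},
    {"delta_pos": [0, 0, 2], "delta_rot": [0, 0, 0], "fingers": 0.3},
    {"delta_pos": [0, 0, 0], "delta_rot": [0, 0, 0], "fingers": 0.3},
  ],
)

```text
clock: 8.7
position: [483.7, 320.4, -6.9]
eef_rot: [180.0, -0.0, -88.5]
force: [-0.9, -0.2, 0.2]
width: 55.8
grasp_force: 0.0
```

Run:
```python
from h import *
np.set_printoptions(precision=1,suppress=True,linewidth=160)
s=robot.sense(); p=s['position']; print(p,s['force'])
d=img("scene"); g=cv2.cvtColor(d['bgr'],cv2.COLOR_BGR2GRAY)
print(proj(d,[[p[0],p[1]+o,z] for o in (-11,0,11) for z in (0,10,20)]))
print(g[240:252,294:330:1])
```

```text
[483.7 320.4  -6.9] [-0.9 -0.2  0.2]
[[310.8 246.2]
 [311.  243.9]
 [311.2 241.6]
 [310.7 249. ]
 [311.  246.8]
 [311.2 244.4]
 [310.7 251.9]
 [310.9 249.7]
 [311.1 247.4]]
[[240 249 219  28  18  71 157  36 254 244 239 239 237 237 239 239 240 238 239 240 238 238 238 237 238 246 255  16 132 152  51  16 118 255 249 244]
 [240 250 229  25  22  81 133  64 254 244 239 239 239 239 238 238 239 238 238 238 239 238 239 238 240 248 247   7 102 164  39   6 193 254 242 239]
 [241 251 226  26   7  91 134  90 254 244 239 239 238 238 237 238 237 238 238 238 239 237 240 239 240 250 214   4  99 149  24   1 221 251 240 240]
 [240 248 214  18  13 108 132  89 254 244 238 238 238 239 239 237 238 239 238 238 239 239 238 239 240 251 219   8 124 132  21  10 214 248 240 238]
 [238 245 252  21   5 105 132  64 254 242 240 237 238 238 237 239 239 239 239 238 238 237 239 239 241 250 215   3 138 113  20   6 254 246 239 239]
 [239 242 254 160 106  95 125 102 254 244 239 238 239 238 239 238 239 238 240 238 238 237 237 238 240 250 214  25 138 110   3  40 255 244 239 238]
 [239 240 244 238 242  99 114 124 253 241 239 239 239 238 239 239 239 239 238 239 239 239 237 238 239 249 212  25 127 120  98 159 253 242 238 239]
 [238 239 240 246 254 139 139 165 249 241 238 239 238 238 238 239 238 238 238 239 239 239 240 239 238 248 205  39 116 201 229 237 244 239 238 240]
 [238 238 237 237 246 224 228 230 243 238 239 238 240 239 237 237 239 239 238 238 237 240 238 237 239 243 236 170 182 243 248 243 239 238 237 238]
 [239 237 239 239 240 242 242 242 241 238 240 237 238 240 238 237 238 238 238 239 238 238 237 238 239 241 244 236 236 243 240 239 239 238 238 239]
 [240 240 238 239 240 240 239 240 239 239 237 238 239 238 238 239 239 239 239 238 238 239 239 238 238 239 239 240 240 241 239 238 238 239 239 240]
 [238 238 240 239 240 238 240 238 239 239 239 239 239 240 238 239 239 238 238 239 240 239 239 239 239 240 238 238 239 239 240 239 240 240 238 238]]
```

Tips are now about 5–17 mm above the worktop with no contact, which is a good push height. The z reading carries an offset of about 20 mm. Pushing right.

Emit:
step_arm(
  steps=[
    {"delta_pos": [8, 0, 0], "delta_rot": [0, 0, 0], "fingers": 0.3},
    {"delta_pos": [8, 0, 0], "delta_rot": [0, 0, 0], "fingers": 0.3},
    {"delta_pos": [7, 0, 0], "delta_rot": [0, 0, 0], "fingers": 0.3},
    {"delta_pos": [6, 0, 0], "delta_rot": [0, 0, 0], "fingers": 0.3},
    {"delta_pos": [6, 0, 0], "delta_rot": [0, 0, 0], "fingers": 0.3},
  ],
)

```text
clock: 9.25
position: [485.0, 285.1, -6.4]
eef_rot: [-180.0, 0.0, -88.5]
force: [1.3, 1.7, -0.9]
width: 55.6
grasp_force: 1.1
```

Emit:
step_arm(
  steps=[
    {"delta_pos": [6, 0, 0], "delta_rot": [0, 0, 0], "fingers": 0.3},
    {"delta_pos": [6, 0, 0], "delta_rot": [0, 0, 0], "fingers": 0.3},
    {"delta_pos": [6, 0, 0], "delta_rot": [0, 0, 0], "fingers": 0.3},
    {"delta_pos": [6, 0, 0], "delta_rot": [0, 0, 0], "fingers": 0.3},
    {"delta_pos": [6, 0, 0], "delta_rot": [0, 0, 0], "fingers": 0.3},
  ],
)

```text
clock: 9.75
position: [485.5, 255.5, -6.4]
eef_rot: [-180.0, 0.0, -88.5]
force: [-0.8, 3.7, 0.3]
width: 55.4
grasp_force: 1.6
```

Emit:
step_arm(
  steps=[
    {"delta_pos": [6, 0, 0], "delta_rot": [0, 0, 0], "fingers": 0.3},
    {"delta_pos": [6, 0, 0], "delta_rot": [0, 0, 0], "fingers": 0.3},
    {"delta_pos": [5, 0, 0], "delta_rot": [0, 0, 0], "fingers": 0.3},
    {"delta_pos": [3, 0, 0], "delta_rot": [0, 0, 0], "fingers": 0.3},
    {"delta_pos": [0, 0, 0], "delta_rot": [0, 0, 0], "fingers": 0.3},
  ],
)

```text
clock: 10.25
position: [486.1, 234.7, -6.5]
eef_rot: [180.0, -0.0, -88.6]
force: [0.7, 0.7, -0.2]
width: 55.4
grasp_force: 0.4
```

```bash
cat >> h.py <<'E'
def edges(w,quad,z,half=6):
    """refine world-frame quad sides (corner list) to outer gradient lines; unused fallback"""
    pass
def show(n,d,x0,y0,x1,y1,k):
    cv2.imwrite(f"pics/{n}.png",cv2.resize(d['bgr'][y0:y1,x0:x1],None,fx=k,fy=k,interpolation=cv2.INTER_CUBIC))
E
python3 - <<'E'
from h import *
np.set_printoptions(precision=1,suppress=True,linewidth=170)
w=wrist(); np.save("w4.npy",w,allow_pickle=True); s=robot.sense(); print(s['position'],s['force'])
g=cv2.cvtColor(w['bgr'],cv2.COLOR_BGR2GRAY)
for r in range(60,320,30): print(r,g[r,130:440:5])
E
```

```text
[486.  234.7  -6.6] [0.  0.1 0.6]
60 [136 117 126  88  80  53  52  51  74 128 130 129 130 130 130 132 129 130 129 129 131 130 132 134 133 131 131 130 133 133 133 133 131 131 133 134 131 135 132 132 133 134
 132 133 134 133 133 133 131 131 130 132 131 130 128 129 128  80  60  62  66  67]
90 [136 134 123 112 108  51  55  52  53 129 132 132 131 131 131 130 134 133 133 135 134 136 135 135 138 136 140 137 136 138 136 138 137 137 139 140 140 140 138 140 139 138
 141 140 139 139 137 139 137 134 134 134 134 133 129 132 127  65  67  72  71  70]
120 [134 135 124 131 100 113  53  55  55  69 129 128 127 130 130 129 133 130 131 133 132 132 131 132 132 132 134 134 132 133 134 133 134 135 136 137 137 134 135 135 134 136
 136 137 136 134 135 133 133 132 133 131 131 129 129 130  68  71  74  72  70 115]
150 [136 135 135 111 127  91  62  53  52  53 128 132 132 133 130 133 132 133 132 132 133 134 132 135 133 133 134 134 136 134 134 134 135 135 132 135 134 135 133 135 133 133
 132 133 132 134 132 129 132 129 128 130 127 129 124  91  74  75  73  72 113 102]
180 [135 138 136 135 124 114 117  51  55  56  66
[... 526 characters left out ...]
  53  53  56  56  55  56  57  53  56  54  57  56  55  55  55  56  55  54  54  56  55  57  55  57  54  55  54
  51  56  54  55  57  58  62  60  63  62  63  60  61  98 104 101 131 125 132 134]
270 [136 135 135 134 135 136 136 136 134 134 136  31  27  54  55  49  25  24  23 136 135 133 135 135 136 137 136 135 133 136 137 135 135 136 135 135 137 135 135 134 134 131
  24  29  28  54  57  47  37  74 133 132 133 134 134 133 132 130 130 129 132 132]
300 [ 92 137 135 135 136  78  22  24  28  24  17  24  22  20  35  22  23  24 128 135 137 135 134 136 135 136 136 136 137 135 135 138 138 138 136 137 135 135 136 136 136 137
  75  23  29  33  33  26  30  27  24  31  35  41  43 122 127 126 128 129  56  46]
```

Contact happened at TCP y≈286, and the tray has moved about 51 mm. I'll back off, rise, turn back and re-measure the tray and bay together.

Emit:
step_arm(
  steps=[
    {"delta_pos": [-12, 0, 0], "delta_rot": [0, 0, 0], "fingers": 0.3},
    {"delta_pos": [0, 0, -45], "delta_rot": [0, 0, 0], "fingers": 0.3},
    {"delta_pos": [0, 0, -48], "delta_rot": [0, 0, 0], "fingers": 0.3},
    {"delta_pos": [0, 0, -48], "delta_rot": [0, 0, 0], "fingers": 0.3},
    {"delta_pos": [0, -20, -45], "delta_rot": [0, 0, 0], "fingers": 0.3},
  ],
)

```text
clock: 10.8
position: [503.0, 249.2, 181.7]
eef_rot: [179.9, -0.0, -88.3]
force: [1.5, 0.7, -1.2]
width: 55.3
grasp_force: 0.0
```

Emit:
step_arm(
  steps=[
    {"delta_pos": [0, 0, -10], "delta_rot": [0, 0, 8.2], "fingers": 0.3},
    {"delta_pos": [0, 0, -10], "delta_rot": [0, 0, 8.2], "fingers": 0.3},
    {"delta_pos": [0, 0, -10], "delta_rot": [0, 0, 8.2], "fingers": 0.3},
    {"delta_pos": [0, 0, -10], "delta_rot": [0, 0, 8.2], "fingers": 0.3},
    {"delta_pos": [0, 0, -10], "delta_rot": [0, 0, 8.2], "fingers": 0.3},
  ],
)

```text
clock: 11.3
position: [505.1, 248.6, 229.7]
eef_rot: [180.0, -0.1, -129.8]
force: [-0.5, -1.1, -1.4]
width: 55.5
grasp_force: 0.0
```

Emit:
step_arm(
  steps=[
    {"delta_pos": [0, 0, 0], "delta_rot": [0, 0, 8.2], "fingers": 0.3},
    {"delta_pos": [0, 0, 0], "delta_rot": [0, 0, 8.2], "fingers": 0.3},
    {"delta_pos": [0, 0, 0], "delta_rot": [0, 0, 8.2], "fingers": 0.3},
    {"delta_pos": [0, 0, 0], "delta_rot": [0, 0, 8.2], "fingers": 0.3},
    {"delta_pos": [0, 0, 0], "delta_rot": [0, 0, 8.2], "fingers": 0.3},
  ],
)

```text
clock: 11.8
position: [505.1, 248.7, 229.3]
eef_rot: [-180.0, -0.1, -170.8]
force: [-0.4, 0.0, 0.5]
width: 55.3
grasp_force: 0.0
```

Emit:
step_arm(
  steps=[
    {"delta_pos": [0, 0, 0], "delta_rot": [0, 0, 8.0], "fingers": 0.3},
    {"delta_pos": [0, 0, 0], "delta_rot": [0, 0, 0], "fingers": 0.3},
    {"delta_pos": [0, 0, 0], "delta_rot": [0, 0, 0], "fingers": 0.3},
  ],
)

```text
clock: 12.1
position: [505.3, 248.6, 229.3]
eef_rot: [-180.0, -0.0, -178.2]
force: [-0.5, 0.1, 0.3]
width: 55.6
grasp_force: 0.0
```

Run:
```python
from h import *
s=robot.sense(); print(s['position'],s['eef_rot'])
w=wrist(); np.save("w5.npy",w,allow_pickle=True)
show("w5",w,0,0,560,420,1.4)
d=img("scene"); np.save("s5.npy",d,allow_pickle=True)
```

```text
[505.26250519 248.5993503  229.31769143] [-1.79971998e+02 -3.55283335e-02 -1.78249665e+02]
```

View pics/w5.png

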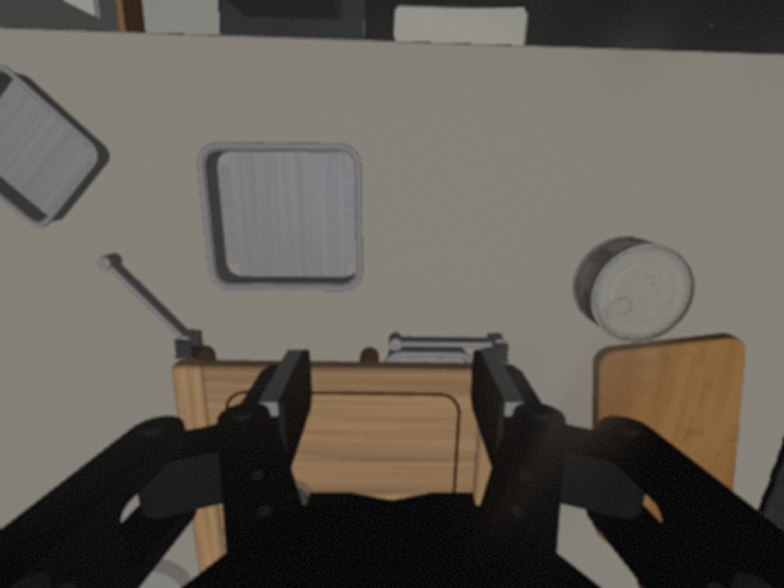

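The tray rim spans (199–363, 144–290) at 1.4x. The middle runner nose is at (369,356), the right nose at (203,356), the keeper tip at (106,262) and its pivot near (187,341).

Run:
```python
from h import *
np.set_printoptions(precision=1,suppress=True,linewidth=170)
w=np.load("w5.npy",allow_pickle=True).item()
g=cv2.cvtColor(w['bgr'],cv2.COLOR_BGR2GRAY)
for r in range(115,206,15): print(r,"L",g[r,136:166],"R",g[r,250:268])
for c in range(165,246,20): print(c,"T",g[96:112,c],"B",g[198:214,c])
hsv=cv2.cvtColor(w['bgr'],cv2.COLOR_BGR2HSV)
for r in (248,251,254,256): print(r,"sat",hsv[r,120:165,1],"mid",hsv[r,250:280,1])
for c in (170,190,230,250,300,325): print(c,hsv[250:272,c,1],g[250:272,c])
```

```text
115 L [130 131 129 128 120 117 120 117 107 102  90  71  60  56  58  60  60  57  66  94 116 129 130 127 129 130 128 130 125 126] R [128 128 116 110 115 119 115 116 125 129 131 130 129 130 130 130 129 129]
130 L [129 129 130 129 127 117 113 118 118 110 103  90  70  58  58  61  57  58  63  76 102 116 120 122 121 121 123 120 122 125] R [130 127 126 115 111 117 116 112 113 127 130 129 130 130 129 130 130 130]
145 L [131 128 130 129 129 129 127 121 118 121 117 105  92  81  65  57  61  56  58  58  67  89 108 116 118 118 118 118 119 119] R [123 124 122 113 109 115 118 113 115 126 131 130 130 130 129 130 130 130]
160 L [128 128 128 129 128 128 129 128 126 122 116 117 110 102  88  70  61  58  57  58  57  60  76 102 119 124 124 121 125 122] R [125 126 126 116 112 114 116 115 118 126 129 128 129 129 128 127 128 129]
175 L [129 130 130 129 130 129 128 129 130 125 119 114 118 118 106  98  89  71  57  58  56  58  58  67  90 113 121 121 123 122] R [124 126 124 124 118 112 117 114 107 116 126 129 130 129 129 129 128 131]
190 L [130 128 130 128 127 128 129 130 130 127 127 126 123 118 119 115 104  88  
[... 2647 characters left out ...]
2  52  80 100  91  96 100 101 104 101 103 105 100 102 105] [130 128 130 129 128 127 127 107  82  58  56  62  77  89  95 103 110 114 111 112 109 108]
250 [ 27  28  25  25  25  23  23  30  43  70  98  95 101 104 103 103 105 102 105 105 107 105] [128 130 129 129 127 130 127 115  88  65  55  59  74  86  97 105 108 115 114 111 109 109]
300 [ 16   6   7   6   7   4   4   8  15  43  89 100 105  99 102 102 104 101 104 102 102 107] [ 62  89 111 116 114 118 123 119 102  72  56  55  64  80  94 102 109 117 114 115 111 108]
325 [ 13   9   7   4   7   2   4   6  14  40  78 103 109 106 102 107 102 102 105 104 104 104] [ 56  82 104 116 114 114 121 120 105  76  57  53  56  73  89  99 109 113 114 114 113 110]
```

```bash
cat > m.py <<'E'
from h import *
np.set_printoptions(precision=1,suppress=True,linewidth=170)
w=np.load("w5.npy",allow_pickle=True).item()
Rm=cv2.Rodrigues(np.array(w['rvec'],float))[0]; t0=np.array(w['tvec'],float).ravel()
for b in (0,8,16,22):
    w['tvec']=t0-Rm@np.array([0,0,b])
    rr=np.array([115,130,145,160,175,190]); 
    L=cast(w,np.c_[[139.7,140.7,142.6,144.7,145.7,147.8],rr],28); Rr=cast(w,np.c_[[257.8,258.6,258.5,258.5,259.2,259.3],rr],28)
    T=cast(w,[[185,100.4],[225,100.4]],28);B=cast(w,[[165,207.7],[185,207.7],[205,207.7],[225,207.7],[245,207.8]],28)
    pl=np.polyfit(L[:,0],L[:,1],1);pr=np.polyfit(Rr[:,0],Rr[:,1],1)
    xm=(T[:,0].mean()+B[:,0].mean())/2
    print("b",b,"yaw L,R",np.degrees(np.arctan([pl[0],pr[0]])),"width",np.polyval(pr,xm)-np.polyval(pl,xm),"len",B[:,0].mean()-T[:,0].mean(),"centre",xm,(np.polyval(pr,xm)+np.polyval(pl,xm))/2,"x yaw T,B",np.degrees(-(T[1]-T[0])[0]/(T[1]-T[0])[1]),np.degrees(-np.polyfit(B[:,1],B[:,0],1)[0]))
    F=cast(w,[[170,257],[230,257.5],[250,257.7],[300,258.4],[325,258.5]],34); pf=np.polyfit(F[:,1],F[:,0],1)
    print("  board lower front: x at y=150:",np.polyval(pf,150),"yaw",np.degrees(-pf[0]))
    N=cast(w,[[264.1,251],[146.8,251]],5); N2=cast(w,[[263.4,255.5]],30);print("  noses",N,"sep",N[0,1]-N[1,1],"mid@30",N2, "inner edges",cast(w,[[258.8,251],[152.3,251]],5)[:,1],cast(w,[[257.2,256]],33)[:,1])
    K=cast(w,(np.array([[106,262],[188,338],[396,342],[497,341]])+.5)/1.4-.5,31); print("  keeper tip,piv",K[:2,:2],np.linalg.norm(K[1]-K[0]),"fixed",K[2:,:2])
E
python3 m.py
```

```text
b 0 yaw L,R [1.3 1.8] width 131.8419738986068 len 122.50679170768558 centre 482.5900371223805 158.20048310135562 x yaw T,B 1.8083416203242941 1.7674379086982561
  board lower front: x at y=150: 606.3005392561802 yaw 1.1945279836686347
  noses [[608.3 231.5   5. ]
 [613.3  75.4   5. ]] sep 156.08534191485512 mid@30 [[603.2 231.7  30. ]] inner edges [224.5  82.7] [224.2]
  keeper tip,piv [[522.5  10.5]
 [588.8  72.5]] 90.7869591092005 fixed [[586.7 255.3]
 [582.9 344.1]]
b 8 yaw L,R [1.3 1.8] width 134.74777212056617 len 125.20684243505025 centre 483.6228910411893 156.25682939846052 x yaw T,B 1.8083416203243714 1.7674379086982082
  board lower front: x at y=150: 610.0781269577262 yaw 1.1945279836686502
  noses [[611.8 231.2   5. ]
 [616.9  71.9   5. ]] sep 159.32047019127924 mid@30 [[606.9 231.4  30. ]] inner edges [224.   79.4] [223.7]
  keeper tip,piv [[524.4   5.2]
 [592.2  68.6]] 92.80458010120998 fixed [[590.1 255.5]
 [586.2 346.2]]
b 16 yaw L,R [1.3 1.8] width 137.6535703425256 len 127.90689316241503 centre 484.65574495999823 154.31317569556535 x yaw T,B 1.8083416203243006 1.767437908698267
  board lower front: x at y=150: 613.8557146592724 yaw 1.194527983668588
  noses [[615.4 230.9   5. ]
 [620.6  68.3   5. ]] sep 162.55559846770336 mid@30 [[610.6 231.1  30. ]] inner edges [223.6  76. ] [223.2]
  keeper tip,piv [[526.3  -0. ]
 [595.6  64.7]] 94.82220109321953 fixed [[593.4 255.7]
 [589.5 348.4]]
b 22 yaw L,R [1.3 1.8] width 139.83291900899502 len 129.93193120793865 centre 485.43038539910486 152.85543541839397 x yaw T,B 1.8083416203242875 1.7674379086983811
  board lower front: x at y=150: 616.688905435432 yaw 1.1945279836685563
  noses [[618.1 230.7   5. ]
 [623.4  65.7   5. ]] sep 164.98194467502142 mid@30 [[613.4 230.8  30. ]] inner edges [223.2  73.4] [222.8]
  keeper tip,piv [[527.8  -4. ]
 [598.1  61.8]] 96.3354168372267 fixed [[596.  255.8]
 [591.9 350. ]]
```

Scale checks out: runner separation reads 156 mm. Bay_home is about (657,155) with yaw about 1.6°. The tray is at (482.6,158.2) with yaw 1.7°, so it needs about 8 mm more to the right, ending with TCP y ≈ 226.6.

Emit:
step_arm(
  steps=[
    {"delta_pos": [0, 0, 0], "delta_rot": [0, 0, -8.17], "fingers": 0.3},
    {"delta_pos": [0, 0, 0], "delta_rot": [0, 0, -8.17], "fingers": 0.3},
    {"delta_pos": [0, 0, 0], "delta_rot": [0, 0, -8.17], "fingers": 0.3},
    {"delta_pos": [0, 0, 0], "delta_rot": [0, 0, -8.17], "fingers": 0.3},
    {"delta_pos": [0, 0, 0], "delta_rot": [0, 0, -8.17], "fingers": 0.3},
  ],
)

```text
clock: 12.7
position: [505.7, 248.0, 229.5]
eef_rot: [180.0, -0.0, -137.2]
force: [0.7, -0.3, -0.4]
width: 55.7
grasp_force: 0.0
```

Emit:
step_arm(
  steps=[
    {"delta_pos": [0, 0, 0], "delta_rot": [0, 0, -8.17], "fingers": 0.3},
    {"delta_pos": [0, 0, 0], "delta_rot": [0, 0, -8.17], "fingers": 0.3},
    {"delta_pos": [0, 0, 0], "delta_rot": [0, 0, -8.17], "fingers": 0.3},
    {"delta_pos": [0, 0, 0], "delta_rot": [0, 0, -8.17], "fingers": 0.3},
    {"delta_pos": [0, 0, 0], "delta_rot": [0, 0, -8.17], "fingers": 0.3},
  ],
)

```text
clock: 13.2
position: [505.7, 247.9, 229.5]
eef_rot: [180.0, -0.0, -96.4]
force: [1.0, -0.4, -0.6]
width: 55.5
grasp_force: 0.0
```

Emit:
step_arm(
  steps=[
    {"delta_pos": [0, 0, 0], "delta_rot": [0, 0, -8.17], "fingers": 0.3},
    {"delta_pos": [-4, 11, 40], "delta_rot": [0, 0, 0], "fingers": 0.3},
    {"delta_pos": [0, 11, 40], "delta_rot": [0, 0, 0], "fingers": 0.3},
    {"delta_pos": [0, 0, 40], "delta_rot": [0, 0, 0], "fingers": 0.3},
    {"delta_pos": [0, 0, 0], "delta_rot": [0, 0, 0], "fingers": 0.3},
  ],
)

```text
clock: 13.7
position: [480.9, 249.4, 105.4]
eef_rot: [179.6, -0.2, -88.5]
force: [-0.7, -0.6, 1.1]
width: 55.5
grasp_force: 0.0
```

Emit:
step_arm(
  steps=[
    {"delta_pos": [-1, 0, 40], "delta_rot": [0, 0, 0], "fingers": 0.3},
    {"delta_pos": [0, 0, 40], "delta_rot": [0, 0, 0], "fingers": 0.3},
    {"delta_pos": [0, 0, 25], "delta_rot": [0, 0, 0], "fingers": 0.3},
    {"delta_pos": [0, 0, 8], "delta_rot": [0, 0, 0], "fingers": 0.3},
    {"delta_pos": [0, 0, 0], "delta_rot": [0, 0, 0], "fingers": 0.3},
  ],
)

```text
clock: 14.2
position: [484.2, 252.9, -3.0]
eef_rot: [-180.0, -0.0, -88.6]
force: [-0.4, -0.3, 0.2]
width: 55.3
grasp_force: 0.0
```

Emit:
step_arm(
  steps=[
    {"delta_pos": [0, 0, 0], "delta_rot": [0, 0, 0], "fingers": 0.3},
    {"delta_pos": [6, 0, 0], "delta_rot": [0, 0, 0], "fingers": 0.3},
    {"delta_pos": [5, 0, 0], "delta_rot": [0, 0, 0], "fingers": 0.3},
    {"delta_pos": [4, 0, 0], "delta_rot": [0, 0, 0], "fingers": 0.3},
    {"delta_pos": [0, 0, 0], "delta_rot": [0, 0, 0], "fingers": 0.3},
  ],
)

```text
clock: 14.7
position: [484.3, 236.3, -3.1]
eef_rot: [-180.0, -0.0, -88.7]
force: [-0.2, 0.1, 0.1]
width: 55.5
grasp_force: 0.0
```

Emit:
step_arm(
  steps=[
    {"delta_pos": [0, 0, 3], "delta_rot": [0, 0, 0], "fingers": 0.3},
    {"delta_pos": [4, 0, 0], "delta_rot": [0, 0, 0], "fingers": 0.3},
    {"delta_pos": [3, 0, 0], "delta_rot": [0, 0, 0], "fingers": 0.3},
    {"delta_pos": [2, 0, 0], "delta_rot": [0, 0, 0], "fingers": 0.3},
    {"delta_pos": [0, 0, 0], "delta_rot": [0, 0, 0], "fingers": 0.3},
  ],
)

```text
clock: 15.2
position: [484.1, 228.4, -6.6]
eef_rot: [180.0, -0.0, -88.7]
force: [0.9, 1.0, -0.5]
width: 55.8
grasp_force: 0.5
```

Emit:
step_arm(
  steps=[
    {"delta_pos": [1.5, 0, 0], "delta_rot": [0, 0, 0], "fingers": 0.3},
    {"delta_pos": [0, 0, 0], "delta_rot": [0, 0, 0], "fingers": 0.3},
    {"delta_pos": [-12, 0, 0], "delta_rot": [0, 0, 0], "fingers": 0.3},
    {"delta_pos": [0, 0, -45], "delta_rot": [0, 0, 0], "fingers": 0.3},
    {"delta_pos": [0, 0, -48], "delta_rot": [0, 0, 0], "fingers": 0.3},
  ],
)

```text
clock: 15.7
position: [482.4, 239.5, 86.3]
eef_rot: [179.8, -0.1, -88.6]
force: [1.9, 0.7, -0.1]
width: 55.5
grasp_force: 0.0
```

Emit:
step_arm(
  steps=[
    {"delta_pos": [0, 0, -40], "delta_rot": [0, 0, 8.2], "fingers": 0.3},
    {"delta_pos": [0, 0, -40], "delta_rot": [0, 0, 8.2], "fingers": 0.3},
    {"delta_pos": [0, 0, -40], "delta_rot": [0, 0, 8.2], "fingers": 0.3},
    {"delta_pos": [0, 0, -20], "delta_rot": [0, 0, 8.2], "fingers": 0.3},
    {"delta_pos": [0, 0, 0], "delta_rot": [0, 0, 8.2], "fingers": 0.3},
  ],
)

```text
clock: 16.2
position: [485.0, 240.7, 230.3]
eef_rot: [-179.9, 0.3, -130.0]
force: [-0.3, 0.3, -0.6]
width: 55.3
grasp_force: 0.0
```

Emit:
step_arm(
  steps=[
    {"delta_pos": [0, 0, 0], "delta_rot": [0, 0, 8.2], "fingers": 0.3},
    {"delta_pos": [0, 0, 0], "delta_rot": [0, 0, 8.2], "fingers": 0.3},
    {"delta_pos": [0, 0, 0], "delta_rot": [0, 0, 8.2], "fingers": 0.3},
    {"delta_pos": [0, 0, 0], "delta_rot": [0, 0, 8.2], "fingers": 0.3},
    {"delta_pos": [0, 0, 0], "delta_rot": [0, 0, 8.2], "fingers": 0.3},
  ],
)

```text
clock: 16.7
position: [483.5, 239.7, 226.6]
eef_rot: [-180.0, -0.0, -171.0]
force: [-0.6, -0.4, -0.8]
width: 55.5
grasp_force: 0.0
```

Emit:
step_arm(
  steps=[
    {"delta_pos": [-20, 0, 0], "delta_rot": [0, 0, 8.0], "fingers": 0.3},
    {"delta_pos": [0, 0, 0], "delta_rot": [0, 0, 0], "fingers": 0.3},
    {"delta_pos": [0, 0, 0], "delta_rot": [0, 0, 0], "fingers": 0.3},
  ],
)

```text
clock: 17.0
position: [503.0, 242.8, 226.3]
eef_rot: [-180.0, -0.1, -178.4]
force: [-0.2, 0.0, -0.4]
width: 55.1
grasp_force: 0.0
```

Run:
```python
from h import *
np.set_printoptions(precision=1,suppress=True,linewidth=200)
s=robot.sense(); p=s['position'];print(p,s['eef_rot'])
w=wrist(); np.save("w6.npy",w,allow_pickle=True)
g=cv2.cvtColor(w['bgr'],cv2.COLOR_BGR2GRAY); hsv=cv2.cvtColor(w['bgr'],cv2.COLOR_BGR2HSV)
a=np.radians(1.6); c=np.array([483,150,28]); X=np.array([np.cos(a),np.sin(a),0]); Y=np.array([-np.sin(a),np.cos(a),0])
def prof(n,P,D,rng):
    q=proj(w,[P+D*k for k in rng]).astype(np.float32); v=cv2.remap(g,q[:,:1],q[:,1:],cv2.INTER_LINEAR).ravel(); print(n,v)
r=np.arange(-9,10)
for o in(-35,0,35):
    prof(f"L{o}",c+X*o+65*Y,Y,r); prof(f"R{o}",c+X*o-65*Y,-Y,r); prof(f"front{o}",c+Y*o-60*X,-X,r); prof(f"back{o}",c+Y*o+60*X,X,r)
m=proj(w,[[606,231,15],[606,77,15]]); print(m)
for mm in m:
  for dr in(-6,-3,0,3):
    rr=int(mm[1])+dr; cc=int(mm[0]); print(rr,cc,hsv[rr,cc-16:cc+17,1])
```

```text
[503.  242.8 226.3] [-180.    -0.1 -178.4]
L-35 [126 125 125 124 119 113 111 117 120 113 114 122 127 129 129 129 128 129 128]
R-35 [ 58  66  84  95 104 112 118 118 117 121 127 127 128 129 130 129 129 129 128]
front-35 [124 122 114 106 101 105 114 118 116 121 127 127 127 129 129 129 128 129 130]
back-35 [ 54  56  65  80  94 103 110 114 114 119 124 128 129 128 128 128 127 127 129]
L0 [125 125 124 121 115 110 111 116 115 112 113 120 127 130 129 129 129 130 130]
R0 [ 59  66  77  90 100 111 117 119 121 125 128 128 129 128 129 129 129 128 128]
front0 [126 122 112 109 109 109 116 114 113 116 124 127 129 129 128 129 129 128 129]
back0 [ 54  57  66  82  96 103 109 115 118 121 125 128 128 128 128 129 129 129 129]
L35 [124 125 124 121 113 110 113 117 116 112 117 125 128 128 129 129 128 129 129]
R35 [ 54  64  77  89  99 108 117 118 115 118 124 128 128 129 130 129 128 129 129]
front35 [127 124 116 108 104 108 115 118 113 117 125 130 130 129 129 129 129 129 129]
back35 [ 53  55  64  82  92 101 109 117 119 122 125 127 128 128 128 129 130 129 127]
[[268.  255.4]
 [148.4 252.3]]
249 267 [25 28 25 23 
[... 315 characters left out ...]
115 115 111  92  52  32  28  25  27  25  24  26  16  17]
258 267 [ 25  27  25  25  26  26  25  25  27  30  35  57 114 107 125 105 117 114 111 116 123 115 100  58  36  28  24  27  28  24  15   5   7]
246 148 [12  8  8  8  4  8  8 13  9 13  9  4 13 14  5 16 25 22 27 25 25 25 27 27 25 25 23 24 27 23 25 27 25]
249 148 [ 5  9  5  5 10  5 14 10 11 10 15  5 14 15  5 16 22 28 29 32 33 29 27 27 25 23 25 25 25 23 25 22 25]
252 148 [  5   0   5  10   0   0  10   5  11  38  15  34  33  24  32  44  65  93  92  98 115 111  84  54  41  28  27  23  27  23  25  25  25]
255 148 [ 14  10   5   5   5   0  10  10   6  13  16  30  46  75  89  92 105 113 104 104 110 106 113 111  99  52  34  26  25  25  25  23  25]
```

Tray is at (483,150.5), in line with the bay axis (150.6 there), yaw about 1.3°. Going to its front.

Emit:
step_arm(
  steps=[
    {"delta_pos": [28, -23, 0], "delta_rot": [0, 0, 0], "fingers": 0.3},
    {"delta_pos": [28, -23, 0], "delta_rot": [0, 0, 0], "fingers": 0.3},
    {"delta_pos": [28, -23, 0], "delta_rot": [0, 0, 0], "fingers": 0.3},
    {"delta_pos": [27, -23, 0], "delta_rot": [0, 0, 0], "fingers": 0.3},
    {"delta_pos": [0, 0, 40], "delta_rot": [0, 0, 0], "fingers": 0.3},
  ],
)

```text
clock: 17.55
position: [393.9, 145.9, 189.9]
eef_rot: [180.0, 0.4, -178.6]
force: [2.4, 0.1, -0.8]
width: 55.8
grasp_force: 0.0
```

Emit:
step_arm(
  steps=[
    {"delta_pos": [0, 0, 45], "delta_rot": [0, 0, 0], "fingers": 0.3},
    {"delta_pos": [0, 0, 45], "delta_rot": [0, 0, 0], "fingers": 0.3},
    {"delta_pos": [0, 0, 35], "delta_rot": [0, 0, 0], "fingers": 0.3},
    {"delta_pos": [0, 0, 0], "delta_rot": [0, 0, 0], "fingers": 0.3},
    {"delta_pos": [0, 0, 0], "delta_rot": [0, 0, 0], "fingers": 0.3},
  ],
)

```text
clock: 18.05
position: [394.3, 147.9, 62.0]
eef_rot: [-180.0, -0.1, -178.6]
force: [0.2, -0.7, 0.6]
width: 55.5
grasp_force: 0.0
```

Run:
```python
from h import *
s=robot.sense();print(s['position'],s['eef_rot'],s['force'],to([396,148,-6.5],-178.4))
```

```text
[394.26583753 147.85244223  61.95114692] [-1.79976568e+02 -8.59430889e-02 -1.78556726e+02] [ 0.1540938  -0.66967309  0.60843926] (array([-1.84000291,  0.1318254 , 68.44841575]), array([-0.02331453, -0.08597508, -0.15670869]))
```

Emit:
step_arm(
  steps=[
    {"delta_pos": [0, 0, 35], "delta_rot": [0, 0, 0], "fingers": 0.3},
    {"delta_pos": [0, 0, 25], "delta_rot": [0, 0, 0], "fingers": 0.3},
    {"delta_pos": [0, 0, 8], "delta_rot": [0, 0, 0], "fingers": 0.3},
    {"delta_pos": [0, 0, 0], "delta_rot": [0, 0, 0], "fingers": 0.3},
    {"delta_pos": [-6, 0, 0], "delta_rot": [0, 0, 0], "fingers": 0.3},
  ],
)

```text
clock: 18.55
position: [401.1, 148.2, -5.1]
eef_rot: [180.0, 0.1, -178.6]
force: [-0.0, 0.5, -0.4]
width: 55.8
grasp_force: 0.0
```

Emit:
step_arm(
  steps=[
    {"delta_pos": [-6, 0, 0], "delta_rot": [0, 0, 0], "fingers": 0.3},
    {"delta_pos": [-6, 0, 0], "delta_rot": [0, 0, 0], "fingers": 0.3},
    {"delta_pos": [-6, 0, 0], "delta_rot": [0, 0, 0], "fingers": 0.3},
    {"delta_pos": [-7, 0, 0], "delta_rot": [0, 0, 0], "fingers": 0.3},
    {"delta_pos": [-7, 0, 0], "delta_rot": [0, 0, 0], "fingers": 0.3},
  ],
)

```text
clock: 19.05
position: [430.7, 148.0, -6.2]
eef_rot: [-179.9, -0.2, -178.6]
force: [-7.4, 0.1, 7.0]
width: 55.5
grasp_force: 4.0
```

Emit:
step_arm(
  steps=[
    {"delta_pos": [-7, 0, 0], "delta_rot": [0, 0, 0], "fingers": 0.3},
    {"delta_pos": [-7, 0, 0], "delta_rot": [0, 0, 0], "fingers": 0.3},
    {"delta_pos": [-6, 0, 0], "delta_rot": [0, 0, 0], "fingers": 0.3},
    {"delta_pos": [-4, 0, 0], "delta_rot": [0, 0, 0], "fingers": 0.3},
    {"delta_pos": [0, 0, 0], "delta_rot": [0, 0, 0], "fingers": 0.3},
  ],
)

```text
clock: 19.55
position: [456.3, 148.8, -6.2]
eef_rot: [-180.0, -0.1, -178.7]
force: [-3.7, -1.4, 2.0]
width: 55.4
grasp_force: 1.8
```

```bash
cat > chk.py <<'E'
from h import *
import sys
np.set_printoptions(precision=1,suppress=True,linewidth=200)
def run(cx,cy,yaw=1.6,name="wx",cam="wrist"):
    s=robot.sense(); p=s['position'];print(p,s['eef_rot'],s['force'])
    w=wrist() if cam=="wrist" else img(cam); np.save(name+".npy",w,allow_pickle=True)
    g=cv2.cvtColor(w['bgr'],cv2.COLOR_BGR2GRAY)
    a=np.radians(yaw); c=np.array([cx,cy,28]); X=np.array([np.cos(a),np.sin(a),0]); Y=np.array([-np.sin(a),np.cos(a),0])
    r=np.arange(-9,10)
    def prof(n,P,D):
        q=proj(w,[P+D*k for k in r]).astype(np.float32); print(n,cv2.remap(g,q[:,:1],q[:,1:],cv2.INTER_LINEAR).ravel())
    for o in(-40,-20,0,20,40): prof(f"L{o}",c+X*o+65*Y,Y); prof(f"R{o}",c+X*o-65*Y,-Y)
    for o in(-40,0,40): prof(f"front{o}",c+Y*o-60*X,-X); prof(f"back{o}",c+Y*o+60*X,X)
    return w
if __name__=="__main__": run(*map(float,sys.argv[1:3]))
E
python3 - <<'E'
from chk import *
x,y=robot.sense()['position'][:2]; cx=x+71.5; print(cx,154+(cx-606)*.028)
run(cx,154+(cx-606)*.028)
E
```

```text
527.7976259151885 151.81033352562528
[456.3 148.8  -6.2] [-180.    -0.1 -178.7] [-3.7 -1.4  2. ]
L-40 [22 25 31 30 33 31 30 31 30 28 30 31 28 28 29 27 27 28 27]
R-40 [12 13 15 15 18 28 29 25 25 27 27 27 27 27 27 28 25 31 26]
L-20 [ 15  13  40  91  81  80 100 109 107 111 121 120 116  69  20   8   8  10   9]
R-20 [  9  12   9  14  14  67  98 108 110 103 115 123 120 122 121 115  70  21  15]
L0 [ 14  13  11  10   9   9   6  19  57 100 119 122 122 123 121 122 122 123 122]
R0 [  5   7   9   8   6   9  10  10   8   9  13  48  95 117 122 122 121 121 121]
L20 [0 0 0 0 0 0 0 0 0 0 0 0 0 0 0 0 0 0 0]
R20 [0 0 0 0 0 0 0 0 0 0 0 0 0 0 0 0 0 0 0]
L40 [0 0 0 0 0 0 0 0 0 0 0 0 0 0 0 0 0 0 0]
R40 [0 0 0 0 0 0 0 0 0 0 0 0 0 0 0 0 0 0 0]
front-40 [ 13  19  14  17  17  16  14  19  14  20  37  93 111 112 112 108  71  46  48]
back-40 [0 0 0 0 0 0 0 0 0 0 0 0 0 0 0 0 0 0 0]
front0 [115 114 115 113 104 111 118 104  85  63  48  49  46  47  47  47  49  49  49]
back0 [0 0 0 0 0 0 0 0 0 0 0 0 0 0 0 0 0 0 0]
front40 [14 17 19 21 22 21 19 18 20 23 23 25 26 27 55 89 62 50 51]
back40 [0 0 0 0 0 0 0 0 0 0 0 0 0 0 0 0 0 0 0]
```

Run:
```python
from chk import *
for cam in("scene","side"): print(cam); run(528,151.8,1.6,"k"+cam,cam)
```

```text
scene
[456.3 148.8  -6.2] [-180.    -0.1 -178.7] [-4.  -0.7  3. ]
L-40 [227 226 225 223 221 218 216 213 202 188 175 163 152 143 134 124 120 122 125]
R-40 [152 164 175 184 191 200 209 213 215 216 217 218 222 227 232 236 241 240 240]
L-20 [229 232 235 237 240 228 219 207 196 181 162 146 128 122 123 124 125 126 126]
R-20 [138 145 162 179 195 210 220 226 231 237 243 243 242 241 240 239 239 239 239]
L0 [217 217 224 230 237 243 231 221 210 200 181 159 139 118 112 116 121 125 128]
R0 [133 154 172 193 214 224 231 238 244 250 249 246 244 241 238 238 238 237 237]
L20 [227 226 227 231 235 238 243 229 216 202 190 172 155 136 117 113 117 122 126]
R20 [154 171 186 204 213 219 225 232 238 235 232 229 226 225 229 232 235 238 239]
L40 [231 234 237 238 233 227 222 216 200 183 168 151 142 137 131 126 124 124 125]
R40 [146 158 170 182 195 209 221 235 235 236 237 238 238 239 239 239 239 240 240]
front-40 [ 99 114 145 177 196 202 208 196 143  84  41  39  38  36  39  41  43  47  50]
back-40 [109 101 106 142 177 210 221 231 242 242 242 241 241 240 240 239 239 239 240]
front0 [169 157 145 152 188 225 243 205
[... 791 characters left out ...]
5 119 148 165 180 192 204 207 210 213 216 216 216 217 217 217 217 217 217]
R20 [92 92 92 92 92 92 92 93 93 92 92 92 91 91 92 92 92 92 92]
L40 [ 80  79  79  82  89  96 103 119 147 171 199 207 212 216 220 219 219 218 217]
R40 [92 92 92 92 92 92 92 92 91 91 91 92 92 92 92 92 92 92 91]
front-40 [90 90 90 90 90 90 90 90 90 90 90 90 90 89 89 89 89 89 89]
back-40 [92 92 92 92 92 93 93 93 93 92 92 92 92 92 92 92 92 92 92]
front0 [ 88  92  97  99 103 107 111 113 110 107 105 100 100  97  96  94  97 102 107]
back0 [83 83 84 84 84 84 84 84 84 84 84 84 85 85 84 84 84 84 84]
front40 [45 42 39 37 36 35 34 33 32 32 32 31 30 32 35 39 44 54 67]
back40 [60 60 60 60 60 60 60 60 60 60 60 60 60 60 60 60 60 61 60]
```

Alignment is fine within about 2 mm and 1–2°. Continuing gently while watching force.

Emit:
step_arm(
  steps=[
    {"delta_pos": [-6, 0, 0], "delta_rot": [0, 0, 0], "fingers": 0.3},
    {"delta_pos": [-7, 0, 0], "delta_rot": [0, 0, 0], "fingers": 0.3},
    {"delta_pos": [-7, 0, 0], "delta_rot": [0, 0, 0], "fingers": 0.3},
    {"delta_pos": [-7, 0, 0], "delta_rot": [0, 0, 0], "fingers": 0.3},
    {"delta_pos": [-7, 0, 0], "delta_rot": [0, 0, 0], "fingers": 0.3},
  ],
)

```text
clock: 20.2
position: [489.7, 149.9, -6.5]
eef_rot: [-180.0, -0.1, -178.6]
force: [-6.5, -0.2, 5.6]
width: 55.6
grasp_force: 3.3
```

Emit:
step_arm(
  steps=[
    {"delta_pos": [-6, 0, 0], "delta_rot": [0, 0, 0], "fingers": 0.3},
    {"delta_pos": [-5, 0, 0], "delta_rot": [0, 0, 0], "fingers": 0.3},
    {"delta_pos": [-5, 0, 0], "delta_rot": [0, 0, 0], "fingers": 0.3},
    {"delta_pos": [-5, 0, 0], "delta_rot": [0, 0, 0], "fingers": 0.3},
  ],
)

```text
clock: 20.6
position: [510.5, 150.4, -6.5]
eef_rot: [-180.0, -0.1, -178.6]
force: [-6.3, -0.5, 5.7]
width: 55.7
grasp_force: 3.5
```

Emit:
step_arm(
  steps=[
    {"delta_pos": [-6, 0, 0], "delta_rot": [0, 0, 0], "fingers": 0.3},
    {"delta_pos": [-6, 0, 0], "delta_rot": [0, 0, 0], "fingers": 0.3},
    {"delta_pos": [-6, 0, 0], "delta_rot": [0, 0, 0], "fingers": 0.3},
    {"delta_pos": [-6, 0, 0], "delta_rot": [0, 0, 0], "fingers": 0.3},
  ],
)

```text
clock: 21.0
position: [534.6, 151.1, -6.5]
eef_rot: [-180.0, -0.1, -178.6]
force: [-7.3, -0.5, 6.0]
width: 55.6
grasp_force: 3.4
```

Emit:
step_arm(
  steps=[
    {"delta_pos": [-6, 0, 0], "delta_rot": [0, 0, 0], "fingers": 0.3},
    {"delta_pos": [-6, 0, 0], "delta_rot": [0, 0, 0], "fingers": 0.3},
    {"delta_pos": [-6, 0, 0], "delta_rot": [0, 0, 0], "fingers": 0.3},
    {"delta_pos": [-6, 0, 0], "delta_rot": [0, 0, 0], "fingers": 0.3},
  ],
)

```text
clock: 21.4
position: [558.6, 151.6, -6.5]
eef_rot: [-180.0, -0.1, -178.6]
force: [-6.6, -0.5, 5.1]
width: 55.5
grasp_force: 3.4
```

Emit:
step_arm(
  steps=[
    {"delta_pos": [-4, 0, 0], "delta_rot": [0, 0, 0], "fingers": 0.3},
    {"delta_pos": [-4, 0, 0], "delta_rot": [0, 0, 0], "fingers": 0.3},
    {"delta_pos": [-4, 0, 0], "delta_rot": [0, 0, 0], "fingers": 0.3},
    {"delta_pos": [-3, 0, 0], "delta_rot": [0, 0, 0], "fingers": 0.3},
  ],
)

```text
clock: 21.8
position: [573.7, 152.1, -6.5]
eef_rot: [-180.0, -0.1, -178.6]
force: [-7.0, 0.1, 4.3]
width: 55.3
grasp_force: 3.2
```

Emit:
step_arm(
  steps=[
    {"delta_pos": [-2, 0, 0], "delta_rot": [0, 0, 0], "fingers": 0.3},
    {"delta_pos": [-2, 0, 0], "delta_rot": [0, 0, 0], "fingers": 0.3},
  ],
)

```text
clock: 22.0
position: [577.5, 152.2, -6.5]
eef_rot: [-180.0, -0.1, -178.6]
force: [-6.7, 0.4, 5.5]
width: 55.5
grasp_force: 3.4
```

Emit:
step_arm(
  steps=[
    {"delta_pos": [-2, 0, 0], "delta_rot": [0, 0, 0], "fingers": 0.3},
  ],
)

```text
clock: 22.1
position: [579.5, 152.2, -6.5]
eef_rot: [-180.0, -0.1, -178.6]
force: [-5.7, 0.6, 5.0]
width: 55.5
grasp_force: 3.3
```

Emit:
step_arm(
  steps=[
    {"delta_pos": [-1.5, 0, 0], "delta_rot": [0, 0, 0], "fingers": 0.3},
    {"delta_pos": [-1.5, 0, 0], "delta_rot": [0, 0, 0], "fingers": 0.3},
  ],
)

```text
clock: 22.3
position: [582.5, 152.3, -6.5]
eef_rot: [-180.0, -0.1, -178.6]
force: [-7.8, 0.7, 5.6]
width: 55.4
grasp_force: 3.3
```

Emit:
step_arm(
  steps=[
    {"delta_pos": [-1, 0, 0], "delta_rot": [0, 0, 0], "fingers": 0.3},
  ],
)

```text
clock: 22.4
position: [583.6, 152.3, -6.5]
eef_rot: [-180.0, -0.1, -178.6]
force: [-6.4, -0.1, 5.1]
width: 55.7
grasp_force: 3.3
```

Emit:
step_arm(
  steps=[
    {"delta_pos": [-1, 0, 0], "delta_rot": [0, 0, 0], "fingers": 0.3},
  ],
)

```text
clock: 22.5
position: [584.5, 152.3, -6.4]
eef_rot: [-180.0, -0.1, -178.6]
force: [-6.7, -0.5, 4.7]
width: 55.4
grasp_force: 3.3
```

Not yet at the stop, so I'm continuing in 1 mm steps.

Emit:
step_arm(
  steps=[
    {"delta_pos": [-1, 0, 0], "delta_rot": [0, 0, 0], "fingers": 0.3},
    {"delta_pos": [-1, 0, 0], "delta_rot": [0, 0, 0], "fingers": 0.3},
  ],
)

```text
clock: 22.7
position: [586.4, 152.4, -6.5]
eef_rot: [-180.0, -0.1, -178.6]
force: [-8.5, 0.0, 6.7]
width: 55.6
grasp_force: 4.5
```

Emit:
step_arm(
  steps=[
    {"delta_pos": [-1, 0, 0], "delta_rot": [0, 0, 0], "fingers": 0.3},
  ],
)

```text
clock: 22.8
position: [586.4, 152.4, -6.6]
eef_rot: [-180.0, -0.2, -178.6]
force: [-12.1, -0.0, 9.6]
width: 55.6
grasp_force: 5.7
```

Emit:
step_arm(
  steps=[
    {"delta_pos": [-1, 0, 0], "delta_rot": [0, 0, 0], "fingers": 0.3},
  ],
)

```text
clock: 22.9
position: [586.5, 152.3, -6.6]
eef_rot: [-179.9, -0.3, -178.6]
force: [-14.8, -0.1, 10.5]
width: 55.5
grasp_force: 7.0
```

The tray stopped at TCP x = 586.5 and force rose to 15 N, so it is against the stop, matching the estimate. I'll retreat, rise, shut the fingers and go round to the far (right) side of the keeper.

Emit:
step_arm(
  steps=[
    {"delta_pos": [10, 0, 0], "delta_rot": [0, 0, 0], "fingers": 0.3},
    {"delta_pos": [25, 0, 0], "delta_rot": [0, 0, 0], "fingers": 0.3},
    {"delta_pos": [0, 0, -45], "delta_rot": [0, 0, 0], "fingers": 0.3},
    {"delta_pos": [0, 0, -45], "delta_rot": [0, 0, 0], "fingers": -1},
    {"delta_pos": [0, 0, -40], "delta_rot": [0, 0, 0], "fingers": -1},
  ],
)

```text
clock: 23.4
position: [555.6, 151.7, 125.7]
eef_rot: [180.0, 0.2, -178.7]
force: [0.9, 0.3, -0.1]
width: 27.1
grasp_force: 0.0
```

Emit:
step_arm(
  steps=[
    {"delta_pos": [0, -40, 0], "delta_rot": [0, 0, 0], "fingers": -1},
    {"delta_pos": [0, -40, 0], "delta_rot": [0, 0, 0], "fingers": -1},
    {"delta_pos": [0, -40, 0], "delta_rot": [0, 0, 0], "fingers": -1},
    {"delta_pos": [0, -40, 0], "delta_rot": [0, 0, 0], "fingers": -1},
    {"delta_pos": [0, 0, 0], "delta_rot": [0, 0, 0], "fingers": -1},
  ],
)

```text
clock: 23.9
position: [559.1, -16.4, 123.7]
eef_rot: [-179.7, 0.1, -179.2]
force: [0.3, -0.3, -0.6]
width: -0.0
grasp_force: 0.0
```

Run:
```python
from h import *
np.set_printoptions(precision=1,suppress=True,linewidth=220)
s=robot.sense();print(s['position'],s['eef_rot'],s['force'],s['width'],s['clock'])
w=wrist(); np.save("w8.npy",w,allow_pickle=True); d=img("scene"); np.save("s8.npy",d,allow_pickle=True)
# keeper bar mask in scene (dark grey) predicted position
g=cv2.cvtColor(d['bgr'],cv2.COLOR_BGR2GRAY)
print(proj(d,[[591,71,28],[522,10,28]]));  print(g[166:192,270:306])
```

```text
[559.1 -16.4 123.7] [-179.7    0.1 -179.2] [ 0.3 -0.3 -0.6] -0.00602505412053499 23.9
[[278.9 182.7]
 [300.8 171.6]]
[[237 238 238 238 239 237 237 238 238 237 237 238 238 237 235 238 237 238 238 238 238 238 239 237 237 238 238 237 238 238 237 237 239 239 237 237]
 [238 237 236 239 238 237 237 237 238 238 238 237 238 238 239 238 238 237 238 238 238 238 237 238 238 239 238 239 236 237 238 237 238 237 238 238]
 [238 238 237 238 238 238 238 238 238 237 238 238 237 239 239 237 237 238 237 237 236 237 237 237 239 237 238 238 237 238 239 238 239 238 237 237]
 [238 239 237 239 237 237 238 237 238 238 238 239 238 238 237 239 238 236 238 237 238 238 237 238 236 237 237 238 238 239 231 240 239 238 238 238]
 [237 237 237 237 237 238 238 238 238 237 238 237 239 237 238 239 237 240 237 237 237 237 237 237 239 238 238 238 240 234 227 235 223 240 240 237]
 [237 237 238 238 238 236 237 238 237 237 238 238 237 237 237 238 238 236 238 237 238 238 236 239 238 238 238 240 226 219 233 235 196 241 239 238]
 [237 238 237 238 237 238 237 238 238 237 237 238 236 237 236 237 238 238 238 235 238 239 237 238 238
[... 2139 characters left out ...]
89 113 242 244 238 239 237 237 237 238 238 237 238 237 236 237 237 239 238 238 237 237 237 238 237 238 238 237]
 [206 205 216 181 199 195 162 164 153 223 247 240 237 238 237 238 237 238 239 237 238 238 237 238 237 239 237 239 238 238 237 239 237 237 237 238]
 [202 209 212 158 231 238 236 238 232 245 240 239 237 238 238 239 238 237 237 238 237 238 237 236 240 237 238 237 237 238 238 239 238 237 237 237]
 [202 206 214 142 206 240 244 243 241 241 238 237 237 237 238 239 236 238 238 238 237 238 237 238 237 237 236 237 237 237 237 238 238 238 237 239]
 [202 211 210 127 204 232 241 239 240 239 239 239 238 239 239 239 239 237 237 238 238 239 239 238 239 238 239 238 238 239 239 237 239 239 238 239]]
```

Keeper tip is unmoved at scene px (300,171). Lowering beside it.

Emit:
step_arm(
  steps=[
    {"delta_pos": [0, 0, 40], "delta_rot": [0, 0, 0], "fingers": -1},
    {"delta_pos": [0, 0, 40], "delta_rot": [0, 0, 0], "fingers": -1},
    {"delta_pos": [0, 0, 20], "delta_rot": [0, 0, 0], "fingers": -1},
    {"delta_pos": [0, 0, 0], "delta_rot": [0, 0, 0], "fingers": -1},
    {"delta_pos": [0, 0, 0], "delta_rot": [0, 0, 0], "fingers": -1},
  ],
)

```text
clock: 24.5
position: [559.1, -7.0, 23.9]
eef_rot: [180.0, 0.0, -178.6]
force: [0.3, -0.6, 1.5]
width: 0.4
grasp_force: 0.0
```

Run:
```python
from h import *
np.set_printoptions(precision=1,suppress=True,linewidth=220)
s=robot.sense();p=s['position'];print(p,s['eef_rot'],s['force'])
d=img("scene"); g=cv2.cvtColor(d['bgr'],cv2.COLOR_BGR2GRAY)
q=proj(d,[[p[0],p[1]+o,z] for o in(0,14) for z in (0,10,20,30)]); print(q)
c=int(q[0,0]); r=int(q[3,1]); print(r-6,c-14); print(g[r-6:r+14,c-14:c+15])
```

```text
[559.1  -7.   23.9] [ 180.     0.  -178.6] [ 0.3 -0.6  1.5]
[[289.5 174.2]
 [289.6 171.9]
 [289.7 169.6]
 [289.8 167.3]
 [289.3 176.9]
 [289.5 174.6]
 [289.6 172.3]
 [289.7 170. ]]
161 275
[[238 239 237 239 237 238 238 237 237 238 246 239 136  25  34  41  21 102 198 252 239 237 238 237 237 236 238 238 238]
 [238 238 237 237 240 239 238 237 237 238 245 236 133  22  33  37  19  99 195 249 241 237 237 239 237 236 238 237 239]
 [238 237 238 238 237 237 237 236 238 239 244 234 132  26  30  34  22  93 192 247 240 238 238 238 239 237 239 236 237]
 [239 237 238 238 237 238 238 237 236 239 242 234 108  10  28  33   7  91 220 246 239 237 238 237 236 237 238 238 238]
 [238 238 238 237 238 238 237 238 238 239 241 245 131  93  64  68  33  95 230 242 240 239 238 237 238 238 237 237 237]
 [238 238 237 238 237 237 238 236 238 237 239 247 227 226 224 227 217 222 237 240 239 237 238 238 237 238 237 239 237]
 [237 237 238 237 237 238 238 237 237 237 239 238 242 245 247 248 246 244 240 239 239 238 238 237 238 238 239 237 237]
 [237 238 238 237 238 238 237 236 238 237 237 239 239 238 239 239 238 239 237 
[... 769 characters left out ...]
237 238 238 236 238 237 238 238 237 237 239 240 243 239 245 231 181 163  93  99 100 131 107 149 240 241]
 [240 238 238 239 238 236 238 238 238 237 238 238 241 242 239 243 232 179 162  94  98  96 155 221 229 219 228 244 238]
 [245 241 238 238 239 238 238 238 237 238 240 242 238 242 231 167 160  93 101  95 154 222 236 249 245 243 242 240 237]
 [251 248 246 245 242 238 239 237 240 242 238 242 230 165 162  93 101  93 152 221 234 249 242 240 239 239 239 238 239]
 [202 223 220 211 235 244 241 242 238 242 229 163 159  88 102  95 152 220 234 248 243 240 237 239 237 237 237 239 238]
 [ 93 129 123 114 147 252 242 240 231 168 164  88  96  97 152 219 234 246 244 239 240 239 237 238 239 239 237 238 237]]
```

Emit:
step_arm(
  steps=[
    {"delta_pos": [0, 0, 12], "delta_rot": [0, 0, 0], "fingers": -1},
    {"delta_pos": [0, 0, 8], "delta_rot": [0, 0, 0], "fingers": -1},
    {"delta_pos": [0, 0, 0], "delta_rot": [0, 0, 0], "fingers": -1},
  ],
)

```text
clock: 24.85
position: [557.9, -8.5, 2.6]
eef_rot: [-180.0, -0.1, -178.7]
force: [0.2, -0.7, 0.2]
width: -0.1
grasp_force: 0.0
```

Emit:
step_arm(
  steps=[
    {"delta_pos": [0, 0, 3], "delta_rot": [0, 0, 0], "fingers": -1},
    {"delta_pos": [0, 0, 3], "delta_rot": [0, 0, 0], "fingers": -1},
    {"delta_pos": [0, 0, 0], "delta_rot": [0, 0, 0], "fingers": -1},
  ],
)

```text
clock: 25.15
position: [558.4, -8.5, -2.8]
eef_rot: [-180.0, -0.0, -178.7]
force: [-0.8, -0.6, -0.3]
width: 0.0
grasp_force: 0.0
```

Run:
```python
from h import *
np.set_printoptions(precision=1,suppress=True,linewidth=220)
s=robot.sense();p=s['position'];print(p,s['eef_rot'],s['force'])
d=img("scene"); g=cv2.cvtColor(d['bgr'],cv2.COLOR_BGR2GRAY)
q=proj(d,[[p[0],p[1]+o,z] for o in(0,14) for z in (0,10,20,30)]); print(q)
c=int(q[0,0]); r=int(q[3,1]); print(r,c-8); print(g[r:r+8,c-8:c+9])
```

```text
[558.4  -8.5  -2.8] [-180.    -0.  -178.7] [-0.8 -0.6 -0.3]
[[289.7 173.9]
 [289.9 171.6]
 [290.  169.3]
 [290.1 167. ]
 [289.6 176.6]
 [289.7 174.3]
 [289.8 172. ]
 [289.9 169.7]]
167 281
[[238 237 238 239 245 238 137  24  38  39  18 101 229 250 240 237 237]
 [238 237 238 239 245 237 136  27  29  35  16 100 237 245 239 239 238]
 [239 239 238 239 245 237 116  26  30  34  13 119 234 245 239 237 238]
 [237 237 237 238 245 212  92   6  19  24   2 116 231 244 238 238 238]
 [238 238 237 239 243 236 129  94  98 102  54 162 244 241 239 238 242]
 [237 238 237 238 239 246 229 226 231 230 217 234 244 241 240 241 240]
 [237 239 238 238 238 240 242 245 245 246 245 244 241 242 238 245 232]
 [237 238 238 238 239 238 238 238 238 240 240 244 239 247 230 177 163]]
```

Tips are about 10–20 mm up, level with the bar. Swinging the keeper.

Emit:
step_arm(
  steps=[
    {"delta_pos": [6, 8, 0], "delta_rot": [0, 0, 0], "fingers": -1},
    {"delta_pos": [6, 8, 0], "delta_rot": [0, 0, 0], "fingers": -1},
    {"delta_pos": [6, 8, 0], "delta_rot": [0, 0, 0], "fingers": -1},
    {"delta_pos": [6, 8, 0], "delta_rot": [0, 0, 0], "fingers": -1},
    {"delta_pos": [7, 7, 0], "delta_rot": [0, 0, 0], "fingers": -1},
  ],
)

```text
clock: 25.7
position: [526.4, 31.0, -2.3]
eef_rot: [180.0, 0.0, -178.6]
force: [0.4, -0.9, -0.0]
width: 0.1
grasp_force: 0.4
```

```bash
cat > kb.py <<'E'
from h import *
np.set_printoptions(precision=1,suppress=True,linewidth=220)
# darkness along candidate bar angles, seen in the scene camera
s=robot.sense();p=s['position'];print(p,s['force'],s['clock'])
d=img("scene"); g=cv2.cvtColor(d['bgr'],cv2.COLOR_BGR2GRAY); P=np.array([591,71,28.]); a=np.radians(1.6)
res=[]
for q in np.arange(-.1,2.7,.05):
    u=np.array([-np.sin(q+a*0)*np.cos(a)-np.cos(q)*np.sin(a),-np.sin(q)*np.sin(a)+np.cos(q)*np.cos(a),0])
    x=proj(d,[P+u*k for k in range(25,93,4)]).astype(np.float32); v=cv2.remap(g,x[:,:1],x[:,1:],cv2.INTER_LINEAR).ravel(); res.append((v.mean(),v.max(),q))
print(np.array(sorted(res)[:6]))
E
python3 kb.py
```

```text
[526.4  31.   -2.3] [ 0.4 -0.9 -0. ] 25.7
[[123.1 158.    1.7]
 [128.6 178.    1.8]
 [144.4 192.    1.6]
 [160.6 193.    1.8]
 [166.  244.    2.1]
 [168.9 242.    2.2]]
```

The bar is moving: q is about 1.7.

Emit:
step_arm(
  steps=[
    {"delta_pos": [5, 8, 0], "delta_rot": [0, 0, 0], "fingers": -1},
    {"delta_pos": [4, 8, 0], "delta_rot": [0, 0, 0], "fingers": -1},
    {"delta_pos": [3, 9, 0], "delta_rot": [0, 0, 0], "fingers": -1},
    {"delta_pos": [1, 9, 0], "delta_rot": [0, 0, 0], "fingers": -1},
    {"delta_pos": [0, 9, 0], "delta_rot": [0, 0, 0], "fingers": -1},
  ],
)

```text
clock: 26.25
position: [512.4, 73.3, -2.5]
eef_rot: [-180.0, -0.0, -178.6]
force: [0.5, -0.8, 0.2]
width: -0.0
grasp_force: 0.4
```

Emit:
step_arm(
  steps=[
    {"delta_pos": [0, 9, 0], "delta_rot": [0, 0, 0], "fingers": -1},
    {"delta_pos": [-3, 9, 0], "delta_rot": [0, 0, 0], "fingers": -1},
    {"delta_pos": [-4, 9, 0], "delta_rot": [0, 0, 0], "fingers": -1},
  ],
)

```text
clock: 26.55
position: [519.1, 100.4, -2.6]
eef_rot: [-180.0, -0.0, -178.6]
force: [0.7, -1.1, -0.2]
width: 0.1
grasp_force: 0.4
```

```bash
python3 kb.py
```

```text
[519.1 100.4  -2.6] [ 0.7 -1.1 -0.2] 26.55
[[126.1 172.    0.8]
 [140.9 216.    0.8]
 [153.3 253.    1.4]
 [153.8 250.    1.9]
 [154.4 248.    1.9]
 [156.1 247.    1.4]]
```

q is about 0.8. Continuing the arc towards shut.

Emit:
step_arm(
  steps=[
    {"delta_pos": [-5, 9, 0], "delta_rot": [0, 0, 0], "fingers": -1},
    {"delta_pos": [-6, 8, 0], "delta_rot": [0, 0, 0], "fingers": -1},
    {"delta_pos": [-7, 7, 0], "delta_rot": [0, 0, 0], "fingers": -1},
    {"delta_pos": [-7, 6, 0], "delta_rot": [0, 0, 0], "fingers": -1},
    {"delta_pos": [-7, 4, 0], "delta_rot": [0, 0, 0], "fingers": -1},
  ],
)

```text
clock: 27.1
position: [550.8, 135.1, -2.6]
eef_rot: [180.0, -0.0, -178.6]
force: [-0.9, -0.7, -0.8]
width: 0.1
grasp_force: 0.4
```

Emit:
step_arm(
  steps=[
    {"delta_pos": [-6, 3, 0], "delta_rot": [0, 0, 0], "fingers": -1},
    {"delta_pos": [-5, 2, 0], "delta_rot": [0, 0, 0], "fingers": -1},
  ],
)

```text
clock: 27.3
position: [561.6, 139.9, -2.6]
eef_rot: [-180.0, -0.0, -178.7]
force: [-0.2, -1.2, -0.6]
width: -0.3
grasp_force: 0.3
```

```bash
python3 kb.py
```

```text
[561.6 139.9  -2.6] [-0.2 -1.2 -0.6] 27.3
[[ 32.2  40.    2.4]
 [ 35.5  39.    2.4]
 [ 35.7  39.    2.5]
 [ 35.8 116.    2.3]
 [ 36.2  48.    2.5]
 [ 36.9  59.    2.6]]
```

Camera is occluded by the arm now. I'll push +x gently until the end stop shows in the force.

Emit:
step_arm(
  steps=[
    {"delta_pos": [-4, 0, 0], "delta_rot": [0, 0, 0], "fingers": -1},
    {"delta_pos": [-3, 0, 0], "delta_rot": [0, 0, 0], "fingers": -1},
    {"delta_pos": [-2, 0, 0], "delta_rot": [0, 0, 0], "fingers": -1},
  ],
)

```text
clock: 27.65
position: [570.2, 139.8, -2.5]
eef_rot: [180.0, -0.0, -178.7]
force: [-0.8, -0.1, 0.1]
width: 0.1
grasp_force: 0.3
```

Emit:
step_arm(
  steps=[
    {"delta_pos": [-2, 0, 0], "delta_rot": [0, 0, 0], "fingers": -1},
    {"delta_pos": [-1.5, 0, 0], "delta_rot": [0, 0, 0], "fingers": -1},
  ],
)

```text
clock: 27.85
position: [573.6, 139.9, -2.5]
eef_rot: [180.0, -0.0, -178.7]
force: [-0.7, 0.7, -0.1]
width: 0.0
grasp_force: 0.3
```

Emit:
step_arm(
  steps=[
    {"delta_pos": [-1.5, 0, 0], "delta_rot": [0, 0, 0], "fingers": -1},
  ],
)

```text
clock: 27.95
position: [575.1, 140.0, -2.5]
eef_rot: [180.0, -0.0, -178.7]
force: [-0.6, 1.5, 0.4]
width: -0.2
grasp_force: 0.3
```

Emit:
step_arm(
  steps=[
    {"delta_pos": [-1.5, 0, 0], "delta_rot": [0, 0, 0], "fingers": -1},
    {"delta_pos": [-1, 0, 0], "delta_rot": [0, 0, 0], "fingers": -1},
  ],
)

```text
clock: 28.15
position: [577.1, 140.1, -2.6]
eef_rot: [-180.0, -0.1, -178.7]
force: [-3.9, 0.4, 3.7]
width: -0.2
grasp_force: 1.8
```

Emit:
step_arm(
  steps=[
    {"delta_pos": [-1, 0, 0], "delta_rot": [0, 0, 0], "fingers": -1},
  ],
)

```text
clock: 28.25
position: [577.2, 140.1, -2.6]
eef_rot: [-180.0, -0.2, -178.6]
force: [-6.9, 0.4, 4.9]
width: -0.4
grasp_force: 3.4
```

Emit:
step_arm(
  steps=[
    {"delta_pos": [-1, 0, 0], "delta_rot": [0, 0, 0], "fingers": -1},
  ],
)

```text
clock: 28.35
position: [577.2, 140.1, -2.7]
eef_rot: [-180.0, -0.2, -178.6]
force: [-9.8, 0.8, 6.9]
width: -0.1
grasp_force: 4.7
```

Emit:
step_arm(
  steps=[
    {"delta_pos": [-1, 0, 0], "delta_rot": [0, 0, 0], "fingers": -1},
  ],
)

```text
clock: 28.45
position: [577.2, 140.0, -2.7]
eef_rot: [-179.9, -0.3, -178.6]
force: [-12.0, 2.1, 9.9]
width: 0.3
grasp_force: 5.9
```

Bar is on its end stop at x = 577.2, as predicted. I'll back off, rise and check.

Emit:
step_arm(
  steps=[
    {"delta_pos": [8, 0, 0], "delta_rot": [0, 0, 0], "fingers": -1},
    {"delta_pos": [25, 0, 0], "delta_rot": [0, 0, 0], "fingers": -1},
    {"delta_pos": [25, 0, -20], "delta_rot": [0, 0, 0], "fingers": -1},
    {"delta_pos": [0, 0, -45], "delta_rot": [0, 0, 0], "fingers": -1},
    {"delta_pos": [0, 0, -45], "delta_rot": [0, 0, 0], "fingers": -1},
  ],
)

```text
clock: 28.95
position: [521.5, 138.5, 108.3]
eef_rot: [-180.0, -0.1, -178.6]
force: [1.8, -0.3, -0.3]
width: -0.2
grasp_force: 0.0
```

Emit:
step_arm(
  steps=[
    {"delta_pos": [0, 30, -40], "delta_rot": [0, 0, 0], "fingers": -1},
    {"delta_pos": [0, 30, -40], "delta_rot": [0, 0, 0], "fingers": -1},
    {"delta_pos": [0, 40, -20], "delta_rot": [0, 0, 0], "fingers": -1},
    {"delta_pos": [0, 0, 0], "delta_rot": [0, 0, 0], "fingers": -1},
    {"delta_pos": [0, 0, 0], "delta_rot": [0, 0, 0], "fingers": -1},
  ],
)

```text
clock: 29.45
position: [520.4, 239.7, 207.9]
eef_rot: [180.0, 0.1, -178.5]
force: [-0.1, -0.4, -1.1]
width: 0.3
grasp_force: 0.0
```

Run:
```python
from h import *
np.set_printoptions(precision=1,suppress=True,linewidth=230)
s=robot.sense();print(s['position'],s['force'],s['clock'])
d=img("scene"); w=wrist(); np.save("s9.npy",d,allow_pickle=True); np.save("w9.npy",w,allow_pickle=True)
# top-down profiles along world x, at several y, z=28 plane
for n,c in(("wrist",w),("scene",d)):
    g=cv2.cvtColor(c['bgr'],cv2.COLOR_BGR2GRAY)
    for y in(85,100,115,130,145,160,175,190,210):
        q=proj(c,[[x,y,29] for x in range(574,616,2)]).astype(np.float32)
        print(n,y,cv2.remap(g,q[:,:1],q[:,1:],cv2.INTER_LINEAR).ravel())
```

```text
[520.4 239.7 207.9] [-0.1 -0.4 -1.1] 29.45
wrist 85 [132 132 134 131 125 111  76  61  92 116 109  78  46  41  46  46  43  47  50  54  60]
wrist 100 [133 133 133 132 132 115  72  61  99 118 124 132 128 109 111 115 103  79  59  56  63]
wrist 115 [133 131 131 133 131 114  71  66 105 117  94  58  66 103 119 118 124 110  75  56  66]
wrist 130 [133 132 132 133 130 106  66  73 111 115  85  56  74 107 118 119 123 109  69  57  67]
wrist 145 [133 131 132 134 130  97  62  80 112 115  77  56  80 113 120 120 122 102  65  58  71]
wrist 160 [132 132 133 119  85  64  92 123 125 123 121 110  99 115 119 122 121  98  62  59  74]
wrist 175 [132 132 133 133 132 131 132 132 107  66  56  61  94 118 117 123 119  93  60  60  78]
wrist 190 [133 132 132 132 132 132 131 129  98  60  54  66 102 118 117 122 119  85  56  61  81]
wrist 210 [133 132 130 133 132 131 132 132 116  81  59  57  71 104 119 114 100  70  42  31  24]
scene 85 [237 237 238 240 244 235 189 140 111 207 215 134 104  92 106  77  43 149 213 220 213]
scene 100 [237 238 238 238 239 241 241 217 213 232 203 183 187 198 209 208 196 177 202 214 207]
scene 115 [238 238 237 237 238 238 239 240 229 223 222 233 242 230 221 209 152 150 207 210 207]
scene 130 [239 239 238 238 238 238 241 236 221 230 240 242 222 200 237 204 112 168 203 210 207]
scene 145 [238 238 238 238 240 242 244 201 176 221 225 213 195 210 242 162 144 199 209 212 209]
scene 160 [238 238 239 240 241 232 224 221 227 234 231 213 193 230 214 148 171 192 212 211 208]
scene 175 [239 239 239 242 240 219 157  96 111 114 115 155 198 241 215 185 150 188 212 211 209]
scene 190 [238 239 239 239 239 239 240 241 242 243 243 241 232 225 218 156 150 206 213 213 209]
scene 210 [238 237 238 238 239 239 238 239 239 239 241 236 228 223 197 168 193 207 215 212 209]
```

The check shows the bar lying parallel across the tray front with its round end at y≈160. The tray rim is square and slightly proud of the board. Handing in.

```bash
python3 -c "
from plant import ticket
print(ticket.sign_off())"
```

```text
the job is handed in; nothing more can be done
None
```

The tray is pushed fully home against the stop in the bay and the keeper bar is shut across its front. I handed the job in at about 29.5 s with the robot touching nothing; no verdict came back.

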